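# Load the turning tools and lock their tray in the docking bay

### The arm

A 7-joint arm with a two-finger parallel gripper is mounted at the origin on the work surface. World frame = base frame: x ahead of the robot, y to its left, z up, the work surface at z = 0. Lengths are in m, angles in degrees, forces in N, time in s.
With the tool pointing down it reaches from about 0.4 to 0.85 m from the base axis. Payload 6.9 kg.
Tool frame: the origin (TCP) lies on the mounting face of the last link; the fingertips stand 173 mm ahead of it and the grasp point (between the pads) lies 155 mm ahead of it; z points along the fingers, y is the line along which they close (so a half turn about z gives the same grasp; the last joint's range is limited). The gripper opens to 85 mm and grips with 20 to 120 N. Pads are 22 mm wide; open, the fingers measure 114 mm over their backs; the gripper's body (76 mm by 85 mm) begins 54 mm behind the grasp point. The pads swing forward as they close: fully open they stand 13 mm farther back than shut.
Start: joints at [-63.283, 29.078, -13.613, 85.955, 7.202, 65.827, -8.869], TCP at [0.221, 0.585, 0.405] pointing down, gripper open.
Joint ranges: [-176.47, 176.47], [-13.61, 117.27], [-81.72, 77.17], [0.22, 143.17], [-87.28, 267.28], [10, 112.55], [-165.47, 165.47]. Speed limits (degrees/s): [136.94, 136.94, 180, 180, 180, 180, 180].

### API

Orientations are given as [roll, pitch, yaw] about the fixed x, y, z axes, in that order (R = Rz(yaw) Ry(pitch) Rx(roll)).
In Python, from workcell import bot, get_image, look_for gives the robot as it stands.
- The arm moves only by the tool move_arm, never from a script. Its argument "plan" is a list of rows, each a list of 3 entries, a list of its own where there are three numbers: the shift along the tool's x, y, z in mm, then the turn, a rotation vector about the tool's x, y, z in degrees, then the opening, from 0 (shut) to 1 (fully open). In form: [[[tx, ty, tz], [ax, ay, az], grip], ...]. A call has 1 to 10 rows; each row is the pose to reach, as a shift and turn from the pose commanded when the call began, along the tool's axes at that moment; what a row does not reach only later rows make up. A row lasts 1/8 s, in which the tool goes at most 62.5 mm and 10.7 degrees, less where a joint would pass 70% of its speed; a pose out of reach is approached as far as the arm can. A call with a gripper value outside its range is refused whole. The fingers move at their own pace and stop on an object; the grip force is fixed at half the most. Time passes only in rows, so rows that repeat a pose let the fingers close. It gives the time, the measured TCP pose, the force, the opening and the grip force at its end, in the units of the state.
- bot.observe(): the state, without advancing time (a new reading comes with each control period).
- get_image(name): name is "side" or "top" or "wrist"; returns a dict with "color" (420x560x3 uint8, red, green, blue), "camera_matrix" (3x3 intrinsics, pixels), "rvec" (rotation vector, rad) and "tvec" (3), from world to camera coordinates, as OpenCV has them; the wrist camera has in their place "tool_from_camera" (4x4, takes a point from camera to tool coordinates, whose origin is the TCP and whose axes are the flange's). Camera axes: x right, y down, z forward; pixel columns grow to the right and rows downward; lengths in m; the calibration is good to about 2 mm. A picture is of the moment at which its call begins: read the wrist's pose just before it. There is no depth.
- bot.job_done(): hands the job in; it is judged then, once.
Trained networks look in a picture, given as the dict that the camera call returned (one of the last four; its "shot" number tells which), for a name from the list of things; names that differ only in an ending like _2 or _b are one class to them, and where a whole thing is asked for, a point or a joint stands for the part that bears it (a point fixed in the world has none). Each returns a list of dicts, best first, with "p" (0 to 1); they miss things now and then, are a little off and sometimes report something else, mostly with a low value. They report only what shows in the picture. A call takes as long as a camera call.
- look_for(picture, query): "location" ([row, column] in pixels, amid what is visible of it).
The state is a dict: "time": time; "joints": joint angles; "joint_velocities": joint speeds; "joint_efforts": joint torques, N m; "tcp_pos": TCP position; "ee_rot": TCP orientation; "contact_force": force on the tool from outside, world axes, zero at the start; "wrist_torque": the same for the moment, N m; "finger_gap": finger opening in m; "finger_force": force on a finger pad.
Only numpy, scipy, OpenCV 4.12 (cv2) and the standard library are available. Lean on these libraries where they do the work, as an engineer would, in place of code of your own. Each camera call takes 0.05 s, during which the arm holds its last target. There are 200 camera calls.

### The job

Get the lathe tools ready for the next job: first draw the red-headed gate pin up out of its bore at the mouth of the docking bay and park it, hanging upright by its collar, in the yellow side notch. Then stand every turning tool from the wooden bench stand end-down in a pocket of its own in the tray, and slide the loaded tray under the rails of the bay until it is fully home against the back stop. Finally move the pin from the notch back into its bore, collar down on the block, to lock the tray in; leave the oil bottle, the insert box and the gauge case where they are.

Things in the scene. Friction and masses are not known exactly. Their poses are not given: they have to be found in the camera images.
- bay: Docking bay bolted to the bench. +x: the way the tray is pushed in; +y: the gate pin's side. Origin on the bench. White side guides 205 mm apart (tray: 200 mm), from x = -60 mm; aluminium lips over them, 17 to 27 mm up, reach in to 82.5 mm from the centre line. White back stop, face at x = +60.5 mm. No floor: the tray slides on the bench, in from the mouth.
- bay_home (a point): Where the tray's origin is when the tray is fully home: the origin of the bay.
- bay_mouth (a point): Middle of the bay's mouth, on the bench at x = -110 mm of the bay. From here two flared lead-in plates, about 250 mm apart inside at the mouth, narrow to the guides at x = -60 mm.
- bore (a point): Mouth of the vertical 16 mm bore, on top of a blue gate block (bay x -90 to -48, y 75 to 135, z 18 to 50 mm) that bridges the path of the tray's edge; it goes right through. The pin's origin is here when fully in. The pin bars the way in; with the tray home it stands 3 mm behind the tray's trailing edge, so it goes in only if the tray is home or well outside.
- notch (a point): Middle of the side notch, on the top face of two yellow prongs (30 to 50 mm above the bench) on the gate block: a U-shaped gap, 15.6 mm wide (bay x) and 36 mm long, open upward, downward and towards the bay's +y. The pin's origin is here when it is parked, shank between the prongs, collar on top of them; up to 7 mm off is fine.
- pin: Gate pin, 120 g. Origin at the underside of its collar, z axis up along the pin. Shank 12 mm thick reaching 42 mm below the origin, steel collar 28 mm across and 4 mm thick, above it a red round grip 22 mm thick from 4 to 46 mm above the origin. It starts fully in the bore.
- tray: Loose tool tray, 380 g: aluminium plate 120 mm (x) by 200 mm (y), 10 mm thick, with a blue pocket block (x -40 to +55 mm, y -67 to +67 mm) up to 55 mm above its underside. Origin at the centre of the plate's underside, +x is its leading end. It starts on the bench in front of the bay's mouth.
- tray_handle (a point): Middle of the top edge of the tray's black handle at its trailing end, 85 mm behind the tray's origin and 83 mm above its underside: an upright bar 14 mm thick (tray x), 64 mm long (tray y), its solid upper part from 53 to 83 mm above the underside.
- pocket0 (a point): Floor centre of pocket 0 of the tray (10 mm above the tray's underside): a square pocket 22 x 22 mm, 45 mm deep, sides along the tray's axes, mouth 55 mm above the tray's underside. At the tray's x = -14.5 mm, y = -44 mm.
- pocket1 (a point): Floor centre of pocket 1 of the tray (10 mm above the tray's underside): a square pocket 22 x 22 mm, 45 mm deep, sides along the tray's axes, mouth 55 mm above the tray's underside. At the tray's x = -14.5 mm, y = 0 mm.
- pocket2 (a point): Floor centre of pocket 2 of the tray (10 mm above the tray's underside): a square pocket 22 x 22 mm, 45 mm deep, sides along the tray's axes, mouth 55 mm above the tray's underside. At the tray's x = -14.5 mm, y = 44 mm.
- pocket3 (a point): Floor centre of pocket 3 of the tray (10 mm above the tray's underside): a square pocket 22 x 22 mm, 45 mm deep, sides along the tray's axes, mouth 55 mm above the tray's underside. At the tray's x = 29.5 mm, y = -44 mm.
- pocket4 (a point): Floor centre of pocket 4 of the tray (10 mm above the tray's underside): a square pocket 22 x 22 mm, 45 mm deep, sides along the tray's axes, mouth 55 mm above the tray's underside. At the tray's x = 29.5 mm, y = 0 mm.
- pocket5 (a point): Floor centre of pocket 5 of the tray (10 mm above the tray's underside): a square pocket 22 x 22 mm, 45 mm deep, sides along the tray's axes, mouth 55 mm above the tray's underside. At the tray's x = 29.5 mm, y = 44 mm.
- stand: Fixed wooden stand 145 (x) x 100 (y) x 40 mm, origin under its centre, with six square pockets 22 mm wide and 34 mm deep at x = -45, 0, +45 and y = +-22.5 mm; pocket floors 6 mm above the bench.
- tool0: Turning tool with a yellow cutting insert at its top: straight square steel bar 14 x 14 mm, about 100 mm tall, about 100 g. Origin at the centre of its lower end, z along the bar, x and y square to its flats. Starts standing in a pocket of the stand; may be absent (three to five are there).
- tool1: Turning tool with a green cutting insert at its top: straight square steel bar 14 x 14 mm, about 100 mm tall, about 100 g. Origin at the centre of its lower end, z along the bar, x and y square to its flats. Starts standing in a pocket of the stand; may be absent (three to five are there).
- tool2: Turning tool with an orange cutting insert at its top: straight square steel bar 14 x 14 mm, about 100 mm tall, about 100 g. Origin at the centre of its lower end, z along the bar, x and y square to its flats. Starts standing in a pocket of the stand; may be absent (three to five are there).
- tool3: Turning tool with a brass-coloured cutting insert at its top: straight square steel bar 14 x 14 mm, about 100 mm tall, about 100 g. Origin at the centre of its lower end, z along the bar, x and y square to its flats. Starts standing in a pocket of the stand; may be absent (three to five are there).
- tool4: Turning tool with a red cutting insert at its top: straight square steel bar 14 x 14 mm, about 100 mm tall, about 100 g. Origin at the centre of its lower end, z along the bar, x and y square to its flats. Starts standing in a pocket of the stand; may be absent (three to five are there).
- tool5: Turning tool with a white cutting insert at its top: straight square steel bar 14 x 14 mm, about 100 mm tall, about 100 g. Origin at the centre of its lower end, z along the bar, x and y square to its flats. Starts standing in a pocket of the stand; may be absent (three to five are there).
- oil_bottle: Bystander, leave alone: a yellow squeeze bottle of oil with a red cap, 60 mm across, 150 mm tall. Origin at the centre of its underside.
- insert_box: Bystander, leave alone: a flat orange box of inserts with a paper label, 75 x 50 x 22 mm. Origin at the centre of its underside.
- gauge_case: Bystander, leave alone: a black gauge case, 70 x 150 x 28 mm. Origin at the centre of its underside.

How it is judged:
By the outcome, as a careful person would: the job done as asked, in the order asked, and still so for the second after the job is handed in, with the robot touching nothing.
Of tool0, tool1, tool2, tool3, tool4, tool5 only 3 to 5 are there at a start; the rules pass over those that are not, and their reading is None.
At some moment in a run one of tray may be knocked a few centimetres aside while the robot is not near it.
It also fails if it takes over 210 s, if anything falls off the work surface, if the arm or the gripper's body presses on something with over 40 N, if the wrist force passes 120 N, or if a joint passes its speed limit or range.

## Working session

There is one attempt and no reset: what is moved stays moved. The work goes in short steps, Python scripts to look and compute and a tool call to move; the robot and the scene stay as the last step left them, time stands still between calls to the robot, and variables do not carry over. Pictures are saved under pics/ and viewed, at most 14 in all, crops included, and the job is handed in when it is done.

Besides the shell and the picture viewer there is one more tool, called after "Request:" as name(argument=value, ...), one argument or row to a line, values as JSON. move_arm: Moves the arm, as the interface text tells. Its arguments: {"type":"object","properties":{"plan":{"type":"array"}},"required":["plan"]}

```bash
mkdir -p pics; ls; python3 - <<'E'
from workcell import bot,get_image,look_for
import cv2,numpy as np
s=bot.observe();print({k:np.round(v,3).tolist() for k,v in s.items()})
for n in("side","top"):
    im=get_image(n);cv2.imwrite(f"pics/{n}0.png",im["color"][:,:,::-1])
    R=cv2.Rodrigues(np.array(im["rvec"]))[0];print(n,"cam",np.round(-R.T@np.ravel(im["tvec"]),3),np.round(R,2).tolist(),np.round(im["camera_matrix"],1).tolist())
    for q in["bay","bore","notch","pin","tray","tray_handle","pocket0","pocket4","stand","tool0","tool1","tool2","tool3","tool4","tool5","oil_bottle","insert_box","gauge_case"]:
        try: print(q,[(np.round(d["location"]).tolist(),round(d["p"],2)) for d in look_for(im,q)][:6])
        except Exception as e: print(q,e)
w=get_image("wrist");print(np.round(w["tool_from_camera"],4).tolist(),np.round(w["camera_matrix"],1).tolist())
E
```

```text
pics
{'time': 0.0, 'joints': [-63.284, 29.126, -13.609, 86.009, 7.202, 65.826, -8.869], 'joint_velocities': [0.052, -0.081, 0.127, -0.017, 0.075, -0.058, -0.008], 'joint_efforts': [0.001, -62.061, -2.186, -24.964, 0.013, 0.012, -0.0], 'tcp_pos': [0.221, 0.585, 0.404], 'ee_rot': [-179.898, 0.002, 159.33], 'contact_force': [0.336, 0.186, 0.147], 'wrist_torque': [0.031, 0.026, 0.017], 'finger_force': 0.0, 'finger_gap': 0.085}
side cam [-0.028 -0.858  0.737] [[0.82, -0.57, 0.02], [-0.3, -0.45, -0.84], [0.49, 0.68, -0.54]] [[538.7, 0.0, 283.9], [0.0, 538.7, 216.2], [0.0, 0.0, 1.0]]
bay [([175.0, 221.0], 0.66)]
bore [([174.0, 222.0], 0.56)]
notch [([171.0, 221.0], 0.91)]
pin [([184.0, 225.0], 0.65)]
tray [([243.0, 313.0], 0.89), ([330.0, 335.0], 0.3), ([175.0, 222.0], 0.24)]
tray_handle [([246.0, 313.0], 0.56)]
pocket0 [([245.0, 308.0], 0.95), ([309.0, 349.0], 0.3)]
pocket4 [([245.0, 308.0], 0.95), ([309.0, 349.0], 0.3)]
stand [([344.0, 350.0], 0.61)]
tool0 [([311.0, 352.0], 0.88), ([325.0, 362.0], 0.74), ([331.0, 336.0], 0.56), ([318.0, 385.0], 0.56)]
tool1 [([311.0, 352.0], 0.88), ([325.
[... 1332 characters left out ...]
 ([223.0, 394.0], 0.57), ([245.0, 410.0], 0.53), ([223.0, 416.0], 0.51)]
tool3 [([206.0, 419.0], 0.57), ([223.0, 394.0], 0.57), ([245.0, 410.0], 0.53), ([223.0, 416.0], 0.51)]
tool4 [([206.0, 419.0], 0.57), ([223.0, 394.0], 0.57), ([245.0, 410.0], 0.53), ([223.0, 416.0], 0.51)]
tool5 [([206.0, 419.0], 0.57), ([223.0, 394.0], 0.57), ([245.0, 410.0], 0.53), ([223.0, 416.0], 0.51)]
oil_bottle [([132.0, 369.0], 0.69), ([184.0, 302.0], 0.27)]
insert_box [([264.0, 285.0], 0.77)]
gauge_case [([289.0, 161.0], 0.75)]
[[0.0006, -0.9447, -0.3281, 0.0862], [1.0, 0.0007, -0.0003, -0.0011], [0.0005, -0.3281, 0.9447, 0.0301], [0.0, 0.0, 0.0, 1.0]] [[324.2, 0.0, 276.9], [0.0, 324.2, 208.2], [0.0, 0.0, 1.0]]
```

View pics/top0.png

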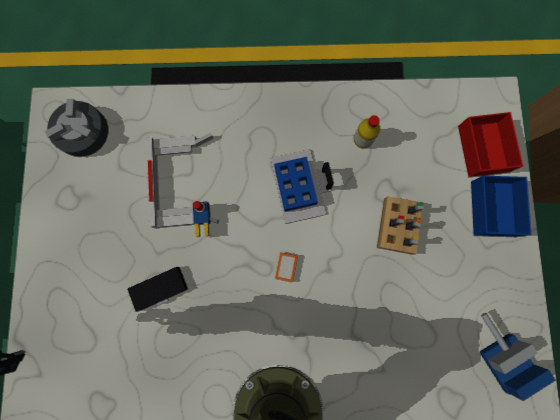

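View pics/side0.png

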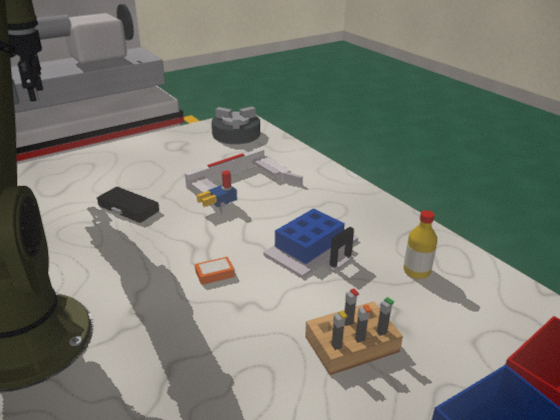

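The top view shows the bay at left (mouth facing right, pin at (205,199), yellow prongs at (232,201)). The tray is at (184,300) with its handle at (180,328), and the stand is at (225,400) with 4 tools: red, green, yellow and orange. The side view agrees.

```bash
cat > h.py <<'E'
from workcell import bot,get_image,look_for
import cv2,numpy as np
from scipy.spatial.transform import Rotation as Ro
def pose(s=None):
    s=s or bot.observe(); return np.array(s["tcp_pos"]),Ro.from_euler("xyz",s["ee_rot"],degrees=True)
def shot(n,save=None):
    p,R=pose(); im=get_image(n); K=np.array(im["camera_matrix"])
    if n=="wrist":
        T=np.array(im["tool_from_camera"]); Rc=R.as_matrix()@T[:3,:3]; c=p+R.apply(T[:3,3])
    else:
        A=cv2.Rodrigues(np.array(im["rvec"]))[0]; Rc=A.T; c=-A.T@np.ravel(im["tvec"])
    im.update(Rc=Rc,c=c,K=K)
    if save: cv2.imwrite(f"pics/{save}.png",im["color"][:,:,::-1])
    return im
def ray(im,rc):
    d=im["Rc"]@np.linalg.inv(im["K"])@[rc[1],rc[0],1]; return im["c"],d/np.linalg.norm(d)
def atz(im,rc,z):
    c,d=ray(im,rc); return c+d*(z-c[2])/d[2]
def proj(im,P):
    q=(np.atleast_2d(P)-im["c"])@im["Rc"]@im["K"].T; return q[:,1::-1]/q[:,2:]
def tri(*v):
    A=0;b=0
    for im,rc in v:
        c,d=ray(im,rc);M=np.eye(3)-np.outer(d,d);A=A+M;b=b+M@c
    return np.linalg.solve(A,b)
def mask(im,lo,hi):
    return cv2.inRange(cv2.cvtColor(im["color"],cv2.COLOR_RGB2HSV),np.array(lo),np.array(hi))
def go(x,y,z,yaw,cur=None):
    """shift (tool mm) and turn from measured pose; z is that of the grasp point"""
    p,R=cur or pose(); Rt=Ro.from_euler("xyz",[180,0,yaw],degrees=True)
    print("go",np.round(R.inv().apply(np.array([x,y,z+.155])-p)*1000,1).tolist(),np.round((R.inv()*Rt).as_rotvec(degrees=True),1).tolist())
    return np.array([x,y,z+.155]),Rt
E
python3 - <<'E'
from h import *
t=shot("top");s=shot("side")
for n,a,b in[("pin",(206,199),(180,226)),("handle",(178,328),(243,342)),("tray",(184,298),(236,310))]:
    print(n,tri((t,a),(s,b)).round(3))
for q,z in(((184,298),.05),((228,400),.04),((194,157),.02),((264,287),.02),((132,369),.1)): print(q,atz(t,q,z).round(3))
go(.56,.24,.27,180)
E
```

```text
pin [0.551 0.205 0.072]
handle [ 0.63  -0.154  0.056]
tray [ 0.615 -0.068  0.032]
(184, 298) [ 0.612 -0.068  0.05 ]
(228, 400) [ 0.484 -0.347  0.04 ]
(194, 157) [0.598 0.339 0.02 ]
(264, 287) [ 0.391 -0.033  0.02 ]
(132, 369) [ 0.742 -0.263  0.1  ]
go [-439.2, -202.7, -20.3] [-0.0, -0.0, -20.7]
```

Request:
move_arm(
  plan=[
    [[-440,-203,-20],[0,0,-20.7],1],
    [[-440,-203,-20],[0,0,-20.7],1],
    [[-440,-203,-20],[0,0,-20.7],1],
    [[-440,-203,-20],[0,0,-20.7],1],
    [[-440,-203,-20],[0,0,-20.7],1],
    [[-440,-203,-20],[0,0,-20.7],1],
    [[-440,-203,-20],[0,0,-20.7],1],
    [[-440,-203,-20],[0,0,-20.7],1],
    [[-440,-203,-20],[0,0,-20.7],1],
    [[-440,-203,-20],[0,0,-20.7],1],
  ],
)

```text
time: 3.3
tcp_pos: [0.5604, 0.2399, 0.4245]
ee_rot: [180.0, -0.0, -180.0]
contact_force: [0.5, -0.6, -1.0]
finger_gap: 0.0855
finger_force: 0.0
```

```bash
python3 - <<'E'
from h import *
s=bot.observe();print(s["tcp_pos"],s["ee_rot"],np.round(s["joints"]))
im=shot("wrist","w1")
for q in["bay","bore","notch","pin","tray","tray_handle"]: print(q,[(np.round(d["location"]).tolist(),round(d["p"],2)) for d in look_for(im,q)][:3])
E
```

```text
[0.56036905 0.23987683 0.42454261] [ 1.79963113e+02 -3.90004511e-02 -1.79968282e+02] [-16.  27. -15.  87.   7.  67.  58.]
bay [([170.0, 312.0], 0.83), ([224.0, 42.0], 0.24)]
bore [([166.0, 318.0], 0.84)]
notch [([163.0, 318.0], 0.91), ([220.0, 42.0], 0.39)]
pin [([176.0, 246.0], 0.94)]
tray [([221.0, 39.0], 0.85), ([163.0, 319.0], 0.31)]
tray_handle [([220.0, 46.0], 0.67)]
```

View pics/w1.png

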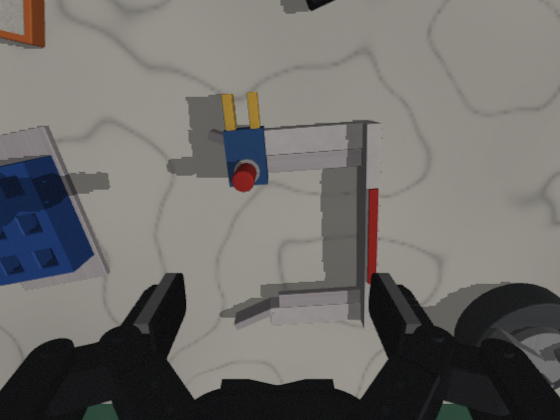

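The wrist view shows the pin at (180,244), the blue gate block over (130–187, 223–268) and the prongs at rows 93–130. The bay is nearly aligned with world y, and the tray is at left.

```bash
cat >> h.py <<'E'
def blobs(im,lo,hi,amin=60):
    n,l,st,c=cv2.connectedComponentsWithStats(mask(im,lo,hi))
    return [(l==i,st[i],c[i][::-1]) for i in range(1,n) if st[i][4]>amin]
E
python3 - <<'E'
from h import *
im=shot("wrist")
for name,lo,hi,z in(("yellow",(18,120,80),(32,255,255),.05),("blue",(105,120,40),(120,255,255),.05),("red",(0,140,60),(8,255,255),.096)):
    for m,st,c in blobs(im,lo,hi):
        ct=cv2.findContours(m.astype(np.uint8),0,1)[0][0]; r=cv2.minAreaRect(ct); b=cv2.boxPoints(r)[:,::-1]
        print(name,st[4],c.round(1),[atz(im,p,z)[:2].round(4).tolist() for p in b],b.round().tolist())
# prong rows gap profile
h=cv2.cvtColor(im["color"],cv2.COLOR_RGB2HSV)
for r in(94,97,100,110,120): 
    y=np.where(mask(im,(18,100,60),(34,255,255))[r])[0]; print(r,y.tolist())
for r in(112,):print(h[r,215:265].tolist())
E
```

```text
yellow 360 [109.6 253.1] [[0.4704, 0.209], [0.4694, 0.2189], [0.5046, 0.222], [0.5057, 0.2117]] [[92.0, 247.0], [91.0, 256.0], [127.0, 260.0], [128.0, 250.0]]
yellow 411 [111.3 228.7] [[0.4723, 0.1832], [0.471, 0.1948], [0.5062, 0.1979], [0.5077, 0.186]] [[94.0, 221.0], [93.0, 232.0], [129.0, 237.0], [130.0, 225.0]]
blue 1548 [149.4 245.8] [[0.5063, 0.1831], [0.5028, 0.2249], [0.5637, 0.2294], [0.5677, 0.1852]] [[129.0, 223.0], [126.0, 263.0], [183.0, 268.0], [186.0, 227.0]]
blue 8785 [223.   37.3] [[0.5485, -0.0828], [0.5291, 0.0233], [0.668, 0.0211], [0.6929, -0.0994]] [[168.0, -22.0], [151.0, 73.0], [267.0, 95.0], [284.0, 0.0]]
red 482 [177.2 244. ] [[0.5555, 0.1945], [0.5299, 0.2039], [0.5361, 0.2221], [0.5621, 0.2132]] [[186.0, 230.0], [160.0, 238.0], [166.0, 258.0], [193.0, 249.0]]
red 756 [232.6 371.9] [[0.6597, 0.3343], [0.5574, 0.3274], [0.5577, 0.3357], [0.66, 0.3435]] [[282.0, 366.0], [189.0, 369.0], [189.0, 377.0], [282.0, 375.0]]
94 [222, 223, 224, 225, 226, 227, 228, 229, 230, 231, 232, 247, 248, 249, 250, 251, 252, 253, 254, 255, 256]
97 [222, 223, 224, 225, 226, 227, 
[... 495 characters left out ...]
 98], [20, 15, 99], [17, 18, 100], [25, 15, 99], [19, 105, 119], [21, 171, 143], [21, 169, 154], [21, 171, 154], [21, 171, 154], [21, 173, 155], [21, 170, 156], [21, 172, 156], [20, 170, 156], [21, 172, 153], [21, 173, 130], [21, 168, 112], [19, 49, 130], [22, 19, 145], [21, 17, 147], [20, 16, 147], [21, 17, 146], [21, 17, 147], [24, 17, 146], [23, 16, 146], [24, 17, 146], [24, 17, 146], [21, 17, 147], [25, 19, 146], [24, 18, 145], [20, 55, 125], [21, 166, 134], [21, 169, 152], [21, 173, 152], [21, 172, 153], [21, 168, 155], [21, 172, 154], [21, 171, 155], [21, 172, 156], [22, 168, 159], [22, 173, 134], [18, 44, 132], [18, 18, 145], [21, 18, 145], [21, 17, 146], [21, 17, 146], [20, 16, 145]]
```

Request:
move_arm(
  plan=[
    [[0,-25,100],[0,0,-5],1],
    [[0,-25,100],[0,0,-5],1],
    [[0,-25,100],[0,0,-5],1],
    [[0,-25,100],[0,0,-5],1],
  ],
)

```text
time: 4.2
tcp_pos: [0.5612, 0.2154, 0.3263]
ee_rot: [179.9, 0.1, -175.0]
contact_force: [0.3, 0.1, 0.2]
finger_gap: 0.0855
finger_force: 0.0
```

```bash
python3 - <<'E'
from h import *
print(bot.observe()["tcp_pos"],bot.observe()["ee_rot"])
im=shot("wrist","w2")
for name,lo,hi,z in(("yellow",(18,120,80),(32,255,255),.05),("blue",(105,120,40),(120,255,255),.05),("red",(0,140,60),(8,255,255),.096)):
    for m,st,c in blobs(im,lo,hi):
        ct=cv2.findContours(m.astype(np.uint8),0,1)[0][0]; r=cv2.minAreaRect(ct); b=cv2.boxPoints(r)[:,::-1]
        print(name,st[4],c.round(1),[atz(im,p,z)[:2].round(4).tolist() for p in b],b.round().tolist())
E
```

```text
[0.56116578 0.21542628 0.3263346 ] [ 1.79929264e+02  1.18921514e-01 -1.74951569e+02]
yellow 715 [113.  250.5] [[0.4725, 0.1832], [0.4714, 0.1932], [0.5065, 0.1964], [0.5076, 0.1859]] [[88.0, 243.0], [88.0, 257.0], [138.0, 258.0], [138.0, 244.0]]
yellow 662 [113.2 285.2] [[0.4702, 0.2088], [0.4694, 0.218], [0.5043, 0.2216], [0.5051, 0.2119]] [[88.0, 279.0], [88.0, 292.0], [138.0, 292.0], [138.0, 279.0]]
blue 2941 [166.4 267.5] [[0.5055, 0.1828], [0.5019, 0.2236], [0.5634, 0.2302], [0.5673, 0.186]] [[135.0, 240.0], [135.0, 295.0], [213.0, 295.0], [213.0, 240.0]]
blue 4603 [247.8  17.6] [[0.6785, -0.0247], [0.5319, 0.0028], [0.5284, 0.0419], [0.6744, 0.0219]] [[309.0, 0.0], [149.0, 0.0], [149.0, 52.0], [309.0, 52.0]]
red 1067 [207.8 266.4] [[0.5305, 0.196], [0.5288, 0.2151], [0.5583, 0.2178], [0.5601, 0.1979]] [[185.0, 251.0], [185.0, 281.0], [228.0, 281.0], [228.0, 251.0]]
red 858 [267.7 426.4] [[0.6122, 0.3198], [0.5512, 0.3156], [0.5521, 0.3237], [0.6133, 0.3287]] [[307.0, 413.0], [230.0, 427.0], [232.0, 439.0], [309.0, 425.0]]
```

View pics/w2.png

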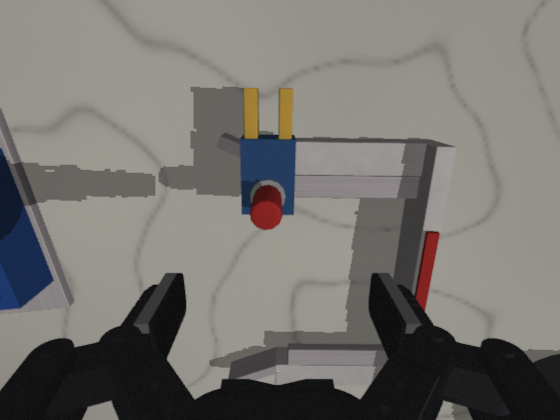

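The pin's head is at (208,266) over its collar at about (195,268), and the prongs span rows 88–138 with the gap centred at col 268. The bay is square to the image, so its yaw is 95°.

```bash
cat >> h.py <<'E'
BY=np.radians(95.)
def setpose(im,p,e):
    R=Ro.from_euler("xyz",e,degrees=True);return p,R
E
python3 - <<'E'
from h import *
im=shot("wrist")
im1=dict(im); T=np.array(im["tool_from_camera"]); p=np.array([.56037,.23988,.42454]);R=Ro.from_euler("xyz",[179.963,-.039,-179.968],degrees=True)
im1["Rc"]=R.as_matrix()@T[:3,:3];im1["c"]=p+R.apply(T[:3,3])
print("pin mid",tri((im,(207.8,266.4)),(im1,(177.2,244.0))).round(4))
# collar: grey/bright pixels adjacent
P=atz(im,(196,268),.054);print("collar",P.round(4))
# block edges
L=atz(im,(170,241),.05);Rr=atz(im,(170,295),.05);print("block L,R",L.round(4),Rr.round(4),np.linalg.norm(L-Rr))
N=atz(im,(113,267.8),.05);print("notch",N.round(4))
ex=np.array([np.cos(BY),np.sin(BY),0]);ey=np.array([-ex[1],ex[0],0])
for n,v in(("collar",P),("N",N),("M",(L+Rr)/2)): print(n,"along bayx",v@ex,"bayy",v@ey)
print("block y135 edge",atz(im,(138,268),.05)@ey, "y75", atz(im,(213,245),.05)@ey)
c=im["color"]
sub=cv2.resize(c[150:240,215:320],None,fx=7,fy=6.5,interpolation=cv2.INTER_CUBIC);cv2.imwrite("pics/c2.png",sub[:,:,::-1])
print(proj(im,[.5445,.208,.054]),proj(im,[.5445,.208,.096]))
E
```

```text
pin mid [0.5488 0.2074 0.0859]
collar [0.5503 0.2077 0.054 ]
block L,R [0.5324 0.1852 0.05  ] [0.5287 0.2268 0.05  ] 0.041768997207000814
notch [0.4883 0.2025 0.05  ]
collar along bayx 0.15895704253892035 bayy -0.5662659011111071
N along bayx 0.15916551928255732 bayy -0.5041083028185637
M along bayx 0.15900427923768579 bayy -0.5464674537253579
block y135 edge -0.5220891823290529 y75 -0.581922329837344
[[188.96861598 268.97066998]] [[206.61205886 267.55703681]]
```

View pics/c2.png

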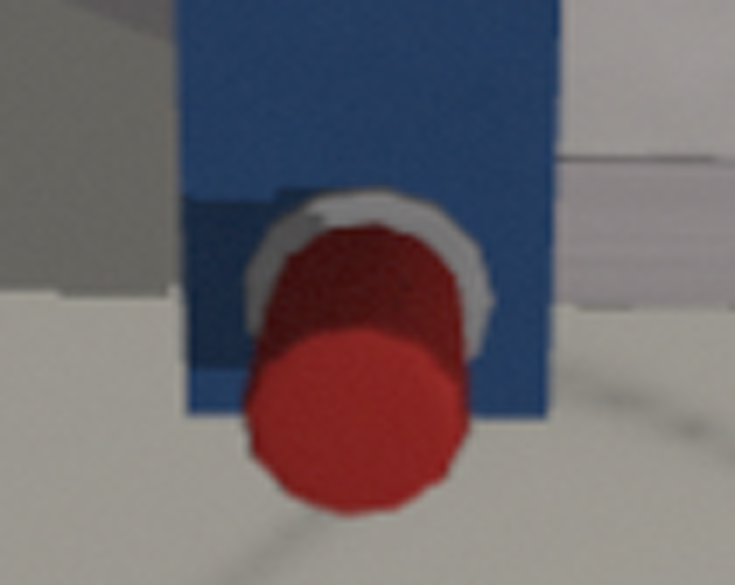

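Request:
move_arm(
  plan=[
    [[11.5,-6.7,40],[0,0,0],0.6],
    [[11.5,-6.7,40],[0,0,0],0.6],
    [[11.5,-6.7,94],[0,0,0],0.6],
    [[11.5,-6.7,94],[0,0,0],0.6],
    [[11.5,-6.7,94],[0,0,0],0],
    [[11.5,-6.7,94],[0,0,0],0],
    [[11.5,-6.7,94],[0,0,0],0],
    [[11.5,-6.7,94],[0,0,0],0],
  ],
)

```text
time: 5.3
tcp_pos: [0.5507, 0.2073, 0.2333]
ee_rot: [179.9, 0.2, -175.0]
contact_force: [-0.6, 0.1, 6.7]
finger_gap: 0.0206
finger_force: 58.4
```

Request:
move_arm(
  plan=[
    [[0,0,-30],[0,0,0],0],
    [[0,0,-62],[0,0,0],0],
    [[0,0,-62],[0,0,0],0],
    [[30,0,-62],[0,0,0],0],
    [[62.5,0,-62],[0,0,0],0],
    [[62.5,0,-62],[0,0,0],0],
    [[62.5,0,-62],[0,0,0],0],
  ],
)

```text
time: 6.18
tcp_pos: [0.4881, 0.2013, 0.2929]
ee_rot: [180.0, 0.1, -175.0]
contact_force: [0.4, 0.2, -1.9]
finger_gap: 0.021
finger_force: 58.9
```

```bash
python3 - <<'E'
from h import *
s=bot.observe();p=s["tcp_pos"];print(p,s["ee_rot"],s["contact_force"])
im=shot("wrist","w3")
c=im["color"][60:360,130:430];cv2.imwrite("pics/c3.png",cv2.resize(c,(600,600))[:,:,::-1])
ex=np.array([np.cos(BY),np.sin(BY),0]);print("tcp bayx",p@ex)
E
```

```text
[0.48808538 0.20134114 0.29292787] [ 1.79992041e+02  6.21665835e-02 -1.74980552e+02] [ 0.40631149  0.17801294 -1.91335927]
tcp bayx 0.15803553209736412
```

View pics/c3.png

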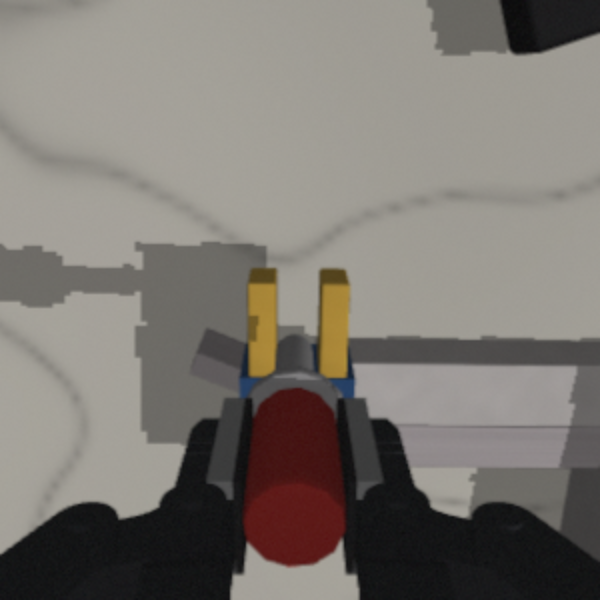

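Request:
move_arm(
  plan=[
    [[0,1,0],[0,0,0],0],
    [[0,1,30],[0,0,0],0],
    [[0,1,45],[0,0,0],0],
    [[0,1,58],[0,0,0],0],
    [[0,1,58],[0,0,0],0],
  ],
)

```text
time: 6.85
tcp_pos: [0.4876, 0.2022, 0.234]
ee_rot: [-180.0, -0.1, -175.0]
contact_force: [0.1, -0.1, -0.5]
finger_gap: 0.0202
finger_force: 60.1
```

Request:
move_arm(
  plan=[
    [[0,0,1],[0,0,0],0.6],
    [[0,0,1],[0,0,0],0.6],
    [[0,0,1],[0,0,0],0.6],
    [[0,0,-60],[0,0,0],0.6],
    [[30,0,-120],[0,0,0],0.6],
    [[30,0,-140],[0,0,0],0.6],
    [[30,0,-140],[0,0,0],0.6],
    [[30,0,-140],[0,0,0],0.6],
  ],
)

```text
time: 7.85
tcp_pos: [0.4575, 0.1994, 0.374]
ee_rot: [-180.0, -0.0, -175.0]
contact_force: [-0.2, 0.3, -0.3]
finger_gap: 0.0513
finger_force: 0.0
```

```bash
python3 - <<'E'
from h import *
s=bot.observe();print(s["tcp_pos"],s["ee_rot"])
t=shot("top");w=shot("wrist");sd=shot("side")
for im,n in((w,"w"),(t,"t"),(sd,"s")):
    for m,st,c in blobs(im,(0,140,60),(8,255,255),15): print(n,"red",st[4],c.round(1),atz(im,c,.075).round(4))
c=w["color"][100:400,150:400];a=cv2.resize(c,(500,600));cv2.imwrite("pics/c4.png",a[:,:,::-1])
print("expected pin top row/col",proj(w,[.4876,.2022,.096]),proj(w,[.4876,.2022,.054]))
go(.56,-.12,.27,180)
E
```

```text
[0.45746586 0.19944414 0.37402292] [-1.79975505e+02 -3.97439144e-02 -1.74986340e+02]
w red 719 [234.1 277.1] [0.4882 0.2017 0.075 ]
w red 183 [314.3 402.9] [0.563  0.3331 0.075 ]
w red 107 [384.  391.3] [0.6524 0.3398 0.075 ]
t red 2891 [144.6 489.7] [ 0.7071 -0.5996  0.075 ]
t red 91 [120.7 373.4] [ 0.784  -0.2832  0.075 ]
t red 77 [171.9 149.5] [0.649  0.3437 0.075 ]
t red 21 [217. 401.] [ 0.5099 -0.3416  0.075 ]
s red 669 [137.3 104.3] [0.3829 0.6181 0.075 ]
s red 68 [159.7 225.5] [0.6053 0.3001 0.075 ]
s red 105 [186.1 204.4] [0.4892 0.2027 0.075 ]
s red 139 [216.3 426.7] [ 0.8465 -0.202   0.075 ]
s red 21 [291.8 354.4] [ 0.5331 -0.3078  0.075 ]
s red 2237 [356.6 540.2] [ 0.6783 -0.6003  0.075 ]
expected pin top row/col [[243.54068542 277.73127906]] [[224.80528308 277.67434866]]
go [-74.0, -327.3, -51.5] [-0.0, -0.1, 5.0]
```

View pics/c4.png

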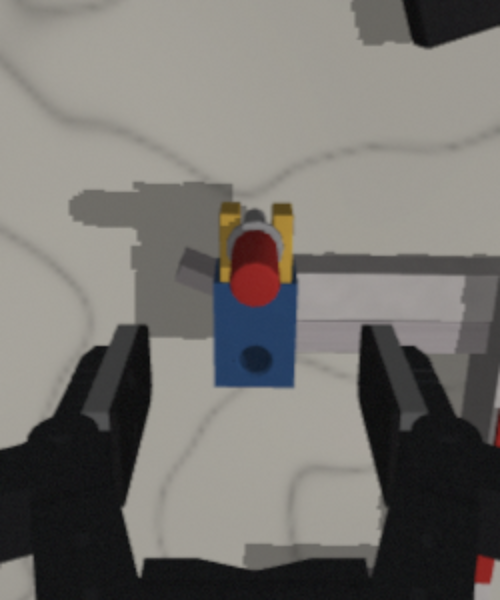

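The pin hangs upright in the notch (head at crop (283,255)), and the empty bore shows at crop (358,256), full-frame (279,278).

Request:
move_arm(
  plan=[
    [[-67,-407,-52],[0,0,5],1],
    [[-67,-407,-52],[0,0,5],1],
    [[-67,-407,-52],[0,0,5],1],
    [[-67,-407,-52],[0,0,5],1],
    [[-67,-407,-52],[0,0,5],1],
    [[-67,-407,-52],[0,0,5],1],
    [[-67,-407,-52],[0,0,5],1],
    [[-67,-407,-52],[0,0,5],1],
    [[-67,-407,-52],[0,0,5],1],
    [[-67,-407,-52],[0,0,5],1],
  ],
)

```text
time: 9.25
tcp_pos: [0.5601, -0.1982, 0.4262]
ee_rot: [179.9, -0.0, -179.8]
contact_force: [0.2, 0.7, -0.6]
finger_gap: 0.0856
finger_force: 0.0
```

```bash
python3 - <<'E'
from h import *
im=shot("wrist","w5")
s=bot.observe();print(s["tcp_pos"],s["ee_rot"])
T=np.array(im["tool_from_camera"]);b=dict(im)
R=Ro.from_euler("xyz",[-179.976,-.04,-174.986],degrees=True)
b["Rc"]=R.as_matrix()@T[:3,:3];b["c"]=np.array([.45747,.19944,.37402])+R.apply(T[:3,3])
print("bore",atz(b,(279,278),.05))
for q in("tool0","tray","tray_handle","stand"): print(q,[(np.round(d["location"]).tolist(),round(d["p"],2)) for d in look_for(im,q)][:6])
E
```

```text
[ 0.56006325 -0.19834346  0.42648441] [ 1.79963681e+02 -2.57151905e-02 -1.79842457e+02]
bore [0.55007195 0.20801931 0.05      ]
tool0 [([126.0, 134.0], 0.86), ([112.0, 83.0], 0.64), ([160.0, 86.0], 0.63), ([62.0, 86.0], 0.58)]
tray [([212.0, 377.0], 0.67)]
tray_handle [([210.0, 380.0], 0.67)]
stand [([101.0, 141.0], 0.61)]
```

View pics/w5.png

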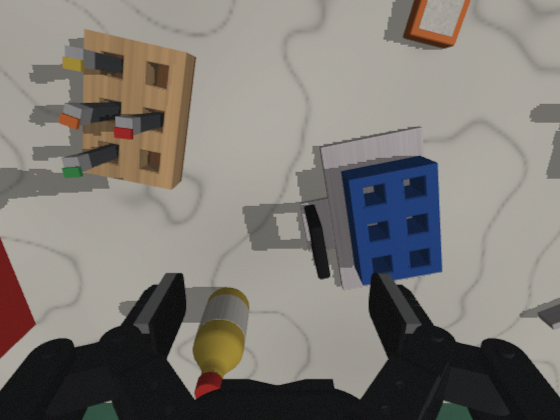

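Four tools stand in the rack: yellow (57,72), orange (118,68), green (170,72) in the left row and red (131,124) in the right row. The tray's block is at (220,395) with its handle at (240,317).

```bash
cat >> h.py <<'E'
from scipy.optimize import minimize
BLOCK=[(x,y,z) for x in(-.04,.055) for y in(-.067,.067) for z in(.01,.055)]
STAND=[(x,y,z) for x in(-.0725,.0725) for y in(-.05,.05) for z in(0,.04)]
def place(v,P):
    P=np.atleast_2d(P);c,s=np.cos(v[2]),np.sin(v[2]);return np.c_[v[0]+c*P[:,0]-s*P[:,1],v[1]+s*P[:,0]+c*P[:,1],P[:,2]]
def hullmask(pts,shape):
    m=np.zeros((shape[0]*4,shape[1]*4),np.uint8);h=cv2.convexHull(np.round(pts[:,::-1]*4+1.5).astype(np.int32))
    cv2.fillConvexPoly(m,h,1);return cv2.resize(m.astype(np.float32),shape[::-1],interpolation=cv2.INTER_AREA)
def fit(im,P,m,v0):
    """pose x,y,yaw(rad) whose projected box hull best matches the hull of mask m"""
    pts=np.argwhere(m);M=hullmask(pts.astype(float),m.shape)
    f=lambda u:np.abs(hullmask(proj(im,place([u[0],u[1],u[2]*10],P)),m.shape)-M).sum()
    r=minimize(f,[v0[0],v0[1],v0[2]/10],method="Nelder-Mead",options=dict(initial_simplex=np.array([v0[0],v0[1],v0[2]/10])+np.array([[0,0,0],[.02,0,0],[0,.02,0],[0,0,.02]]),xatol=1e-5,fatol=.5))
    return np.array([r.x[0],r.x[1],r.x[2]*10]),r.fun/M.sum()
def big(im,lo,hi):
    return max(blobs(im,lo,hi),key=lambda b:b[1][4])[0]
def tray(im,v0=(.61,-.07,1.74)): return fit(im,BLOCK,big(im,(100,120,30),(125,255,255)),v0)
def stand(im,v0=(.484,-.347,-.15)):
    return fit(im,STAND,big(im,(8,70,60),(20,200,255)),v0)
E
python3 - <<'E'
from h import *
im=shot("wrist")
for f in(tray,stand):
    v,e=f(im);print(f.__name__,v[:2].round(4),np.degrees(v[2]).round(2),e)
h=cv2.cvtColor(im["color"],cv2.COLOR_RGB2HSV);print(h[80,140],h[120,182],h[150,110],h[40,100])
v,e=tray(im);c=im["color"].copy()
X=[(x,y,.055) for x in(-.0145,.0295) for y in(-.044,0,.044)]+[(-.085,0,.083)]+[(x,y,.01) for x in(-.06,.06) for y in(-.1,.1)]
print(proj(im,place(v,X)).round().tolist())
v,e=stand(im);S=[(x,y,.04) for x in(-.045,0,.045) for y in(-.0225,.0225)];print(proj(im,place(v,S)).round().tolist())
E
```

```text
tray [ 0.6167 -0.0684] 102.22 0.02264780246382269
stand [ 0.4934 -0.353 ] -11.61 0.0063495968408953055
[ 16 108 153] [ 16 107 117] [100  17  46] [ 16 108 153]
[[265.0, 383.0], [231.0, 379.0], [195.0, 375.0], [258.0, 421.0], [224.0, 418.0], [187.0, 415.0], [254.0, 322.0], [290.0, 345.0], [148.0, 321.0], [274.0, 432.0], [126.0, 423.0]]
[[65.0, 113.0], [75.0, 157.0], [111.0, 111.0], [120.0, 154.0], [153.0, 109.0], [161.0, 150.0]]
```

```bash
python3 - <<'E'
from h import *
go(.54,-.36,.22,168.4)
E
```

```text
go [20.2, -160.6, 51.8] [-0.0, 0.0, 11.7]
```

Request:
move_arm(
  plan=[
    [[20,-161,52],[0,0,11.7],0.4],
    [[20,-161,52],[0,0,11.7],0.4],
    [[20,-161,52],[0,0,11.7],0.4],
    [[20,-161,52],[0,0,11.7],0.4],
    [[20,-161,52],[0,0,11.7],0.4],
    [[20,-161,52],[0,0,11.7],0.4],
  ],
)

```text
time: 10.3
tcp_pos: [0.5408, -0.3593, 0.3753]
ee_rot: [180.0, 0.1, 168.5]
contact_force: [-0.2, 1.2, -0.2]
finger_gap: 0.0343
finger_force: 0.0
```

```bash
python3 - <<'E'
from h import *
im=shot("wrist","w6")
s=bot.observe();print(s["tcp_pos"],s["ee_rot"])
v,e=stand(im,(.4934,-.353,-.2026));print(v,np.degrees(v[2]),e)
for q in("tool0","stand"): print(q,[(np.round(d["location"]).tolist(),round(d["p"],2)) for d in look_for(im,q)][:6])
for n,(x,y) in dict(yel=(-.045,-.0225),org=(0,-.0225),grn=(.045,-.0225),red=(0,.0225)).items():
    print(n,proj(im,place(v,[(x,y,.106),(x,y,.04)])).round(1).tolist())
E
```

```text
[ 0.54078432 -0.35933968  0.37537815] [1.79979272e+02 6.29034336e-02 1.68461971e+02]
[ 0.49313555 -0.35288025 -0.20350618] -11.660045253009832 0.005523384978849301
tool0 [([86.0, 242.0], 0.85), ([145.0, 241.0], 0.76), ([200.0, 247.0], 0.7), ([149.0, 298.0], 0.65)]
stand [([120.0, 279.0], 0.96)]
yel [[85.0, 240.9], [87.2, 248.7]]
org [[150.4, 242.9], [139.0, 250.0]]
grn [[208.2, 244.8], [185.9, 251.1]]
red [[150.6, 304.1], [139.1, 298.5]]
```

View pics/w6.png

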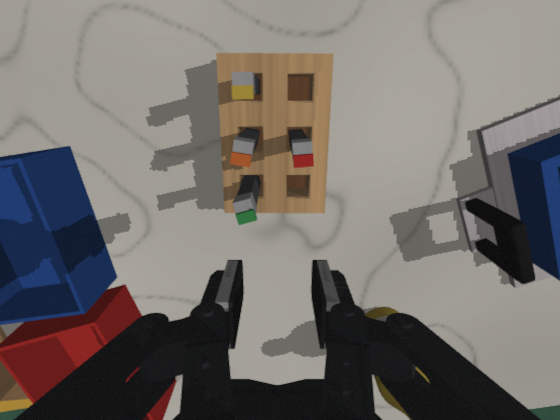

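The four tools stand near their pocket centres: yellow (85,242), orange (148,243), green (206,245), red (150,302). The tips point to stand +x.

```bash
cat > q.py <<'E'
from h import *
import sys
SV=np.array([.4932,-.3529,np.radians(-11.63)]);SYAW=168.4
ST=dict(yel=(-.0465,-.0225),org=(-.0015,-.0225),grn=(.0435,-.0225),red=(-.0015,.0215))
PK=[(x,y) for x in(-.0145,.0295) for y in(-.044,0,.044)]
def chk(tv,im=None):
    im=im or shot("top"); v,e=tray(im,tv); print("top tray",v[:2].round(4),np.degrees(v[2]).round(2),round(e,3)); return v
E
python3 - <<'E'
from q import *
chk((.6167,-.0684,1.784))
tv=np.array([.6167,-.0684,np.radians(102.22)])
cur=None
for n,k in(("red",3),("yel",4),("org",5),("grn",1)):
    g=place(SV,[(*ST[n],0)])[0]; p=place(tv,[(*PK[k],0)])[0]
    print(n); a=go(g[0],g[1],.078,SYAW,cur); a=(a[0],a[1]); b=go(p[0],p[1],.078,np.degrees(tv[2])+90,a);cur=b
E
```

```text
top tray [ 0.6175 -0.0684] 102.1 0.043
red
go [49.3, 18.9, 142.2] [-0.0, 0.0, 0.0]
go [-93.6, 326.8, 0.0] [0.0, 0.0, -23.8]
yel
go [276.5, -283.2, -0.0] [-0.0, -0.0, 23.8]
go [-98.4, 353.0, 0.0] [0.0, 0.0, -23.8]
org
go [191.4, -301.4, -0.0] [-0.0, -0.0, 23.8]
go [-13.1, 335.2, 0.0] [0.0, 0.0, -23.8]
grn
go [106.2, -319.6, -0.0] [-0.0, -0.0, 23.8]
go [-26.1, 312.8, 0.0] [0.0, 0.0, -23.8]
```

Request:
move_arm(
  plan=[
    [[49,19,40],[0,0,0],0.36],
    [[49,19,60],[0,0,0],0.36],
    [[49,19,100],[0,0,0],0.36],
    [[49,19,142],[0,0,0],0.36],
    [[49,19,142],[0,0,0],0.36],
    [[49,19,142],[0,0,0],0],
    [[49,19,142],[0,0,0],0],
    [[49,19,142],[0,0,0],0],
    [[49,19,80],[0,0,0],0],
    [[49,19,20],[0,0,0],0],
  ],
)

```text
time: 11.75
tcp_pos: [0.496, -0.3319, 0.356]
ee_rot: [180.0, -0.0, 168.4]
contact_force: [0.7, -1.5, -1.7]
finger_gap: 0.0134
finger_force: 58.7
```

Request:
move_arm(
  plan=[
    [[-94,327,0],[0,0,-23.8],0],
    [[-94,327,0],[0,0,-23.8],0],
    [[-94,327,0],[0,0,-23.8],0],
    [[-94,327,0],[0,0,-23.8],0],
    [[-94,327,0],[0,0,-23.8],0],
    [[-94,327,0],[0,0,-23.8],0],
    [[-94,327,0],[0,0,-23.8],0],
    [[-94,327,0],[0,0,-23.8],0],
    [[-94,327,0],[0,0,-23.8],0],
  ],
)

```text
time: 12.88
tcp_pos: [0.6537, -0.0329, 0.3548]
ee_rot: [-179.9, -0.0, -168.0]
contact_force: [-0.0, 0.5, -1.1]
finger_gap: 0.0132
finger_force: 58.8
```

```bash
python3 - <<'E'
from q import *
im=shot("wrist","w7");s=bot.observe();print(s["tcp_pos"],s["ee_rot"])
tv=np.array([.6167,-.0684,np.radians(102.22)])
v,e=tray(im,tv);print(v,np.degrees(v[2]),e)
print(proj(im,place(tv,[(*PK[3],.055),(*PK[3],.01)])).round())
p=np.array(s["tcp_pos"]);print("tool end expected",proj(im,[p[0],p[1],p[2]-.155-.072]).round())
sd=shot("side");print(fit(sd,BLOCK,[b[0] for b in blobs(sd,(100,120,30),(125,255,255)) if abs(b[2][1]-308)<30][0],tv))
a=place(tv,[(*PK[3],0)])[0];go(a[0],a[1],.083,192.2)
E
```

```text
[ 0.65373593 -0.03279664  0.3548139 ] [-1.79957547e+02 -1.90656154e-02 -1.68004569e+02]
[ 0.61651346 -0.06883224  1.77305358] 101.58848708178309 0.010982858560494564
[[201. 281.]
 [188. 280.]]
tool end expected [[235. 278.]]
(array([ 0.62591993, -0.06518367,  1.90987828]), np.float64(0.22248435091692617))
go [-0.2, 2.4, 116.8] [-0.0, -0.0, -0.2]
```

View pics/w7.png

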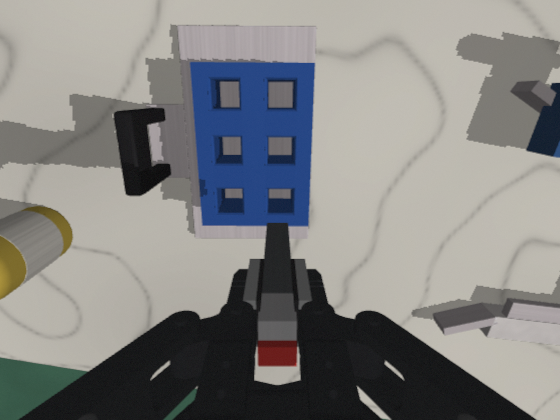

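The tool hangs straight over pocket 3: its end is at about (228,278) and the pocket at (200,281), as expected for its height.

Request:
move_arm(
  plan=[
    [[0,2,20],[0,0,0],0],
    [[0,2,60],[0,0,0],0],
    [[0,2,90],[0,0,0],0],
    [[0,2,116],[0,0,0],0],
    [[0,2,116],[0,0,0],0],
  ],
)

```text
time: 13.6
tcp_pos: [0.6537, -0.0299, 0.2382]
ee_rot: [180.0, -0.0, -167.9]
contact_force: [0.2, 0.1, -1.6]
finger_gap: 0.013
finger_force: 58.8
```

Request:
move_arm(
  plan=[
    [[0,0,0],[0,0,0],0.36],
    [[0,0,0],[0,0,0],0.36],
    [[0,0,-60],[0,0,0],0.36],
    [[0,0,-117],[0,0,0],0.36],
    [[277,-284,-117],[0,0,23.7],0.36],
    [[277,-284,-117],[0,0,23.7],0.36],
    [[277,-284,-117],[0,0,23.7],0.36],
    [[277,-284,-117],[0,0,23.7],0.36],
    [[277,-284,-117],[0,0,23.7],0.36],
    [[277,-284,-117],[0,0,23.7],0.36],
  ],
)

```text
time: 14.85
tcp_pos: [0.4528, -0.3482, 0.3563]
ee_rot: [-180.0, 0.1, 168.4]
contact_force: [1.1, -0.4, 0.4]
finger_gap: 0.031
finger_force: 0.0
```

```bash
cat > tool.py <<'E'
from q import *
n=sys.argv[1]; im=shot("wrist","w_"+n); s=bot.observe();print(s["tcp_pos"],s["ee_rot"])
g=place(SV,[(*ST[n],0)])[0];go(g[0],g[1],.078,SYAW); chk((.6165,-.0686,np.radians(101.9)))
E
python3 tool.py yel
```

```text
[ 0.44639426 -0.35692721  0.35618485] [-1.79591587e+02 -1.27863089e-01  1.67767611e+02]
go [1.1, -8.3, 123.2] [-0.4, -0.1, -0.6]
top tray [ 0.6168 -0.0683] 101.53 0.042
```

```bash
python3 tool.py yel
```

```text
[ 0.45110245 -0.35052216  0.35603906] [-1.79877127e+02 -2.28842338e-02  1.67964300e+02]
go [4.6, -16.1, 123.1] [-0.1, -0.0, -0.4]
top tray [ 0.6169 -0.0686] 101.79 0.042
```

Request:
move_arm(
  plan=[
    [[5,-16,30],[0,0,-0.4],0.36],
    [[5,-16,60],[0,0,-0.4],0.36],
    [[5,-16,95],[0,0,-0.4],0.36],
    [[5,-16,123],[0,0,-0.4],0.36],
    [[5,-16,123],[0,0,-0.4],0.36],
    [[5,-16,123],[0,0,-0.4],0],
    [[5,-16,123],[0,0,-0.4],0],
    [[5,-16,123],[0,0,-0.4],0],
    [[5,-16,60],[0,0,-0.4],0],
    [[5,-16,2],[0,0,-0.4],0],
  ],
)

```text
time: 16.3
tcp_pos: [0.4459, -0.3613, 0.3554]
ee_rot: [180.0, -0.0, 168.8]
contact_force: [0.7, -1.0, -1.0]
finger_gap: 0.0132
finger_force: 60.0
```

Request:
move_arm(
  plan=[
    [[-98,353,0],[0,0,-23.6],0],
    [[-98,353,0],[0,0,-23.6],0],
    [[-98,353,0],[0,0,-23.6],0],
    [[-98,353,0],[0,0,-23.6],0],
    [[-98,353,0],[0,0,-23.6],0],
    [[-98,353,0],[0,0,-23.6],0],
    [[-98,353,0],[0,0,-23.6],0],
    [[-98,353,0],[0,0,-23.6],0],
    [[-98,353,0],[0,0,-23.6],0],
    [[-98,353,0],[0,0,-23.6],0],
  ],
)

```text
time: 17.55
tcp_pos: [0.6102, -0.0354, 0.3539]
ee_rot: [-180.0, -0.0, -167.7]
contact_force: [-0.2, 0.1, -0.5]
finger_gap: 0.0131
finger_force: 60.1
```

```bash
cat > pock.py <<'E'
from q import *
k=int(sys.argv[1]); im=shot("wrist","w_p%d"%k); s=bot.observe();print(s["tcp_pos"],s["ee_rot"],s["finger_gap"])
tv=np.array([.6166,-.0686,np.radians(101.8)])
v,e=tray(im,tv);print("wrist tray",v[:2].round(4),np.degrees(v[2]).round(2),round(e,3)); chk(tv)
a=place(tv,[(*PK[k],0)])[0];go(a[0],a[1],.083,192)
E
python3 pock.py 4
```

```text
[ 0.61027435 -0.03519877  0.35387907] [-1.79978216e+02  1.83108854e-03 -1.67681228e+02] 0.013346678367410958
wrist tray [ 0.6167 -0.0687] 101.89 0.025
top tray [ 0.63  -0.046] 94.13 1.506
go [0.8, -4.7, 115.8] [-0.0, 0.0, 0.3]
```

Request:
move_arm(
  plan=[
    [[1,-4.7,20],[0,0,0.3],0],
    [[1,-4.7,60],[0,0,0.3],0],
    [[1,-4.7,90],[0,0,0.3],0],
    [[1,-4.7,115],[0,0,0.3],0],
    [[1,-4.7,115],[0,0,0.3],0],
    [[1,-4.7,115],[0,0,0.3],0.36],
    [[1,-4.7,115],[0,0,0.3],0.36],
    [[1,-4.7,115],[0,0,0.3],0.36],
    [[1,-4.7,60],[0,0,0.3],0.36],
    [[1,-4.7,-2],[0,0,0.3],0.36],
  ],
)

```text
time: 18.9
tcp_pos: [0.6103, -0.0388, 0.3563]
ee_rot: [180.0, -0.1, -167.9]
contact_force: [1.5, -0.5, -0.3]
finger_gap: 0.0309
finger_force: 0.0
```

```bash
python3 - <<'E'
from q import *
im=shot("wrist","w8");cv2.imwrite("pics/w8.png",im["color"][:,:,::-1]);s=bot.observe();print(s["tcp_pos"],s["contact_force"])
tv=np.array([.6166,-.0686,np.radians(101.8)]);v,e=tray(im,tv);print("wrist tray",v[:2].round(4),np.degrees(v[2]).round(2),round(e,3))
g=place(SV,[(*ST["org"],0)])[0];go(g[0],g[1],.2,SYAW)
E
```

```text
[ 0.61202229 -0.03852924  0.36600035] [3.02937348 0.27470868 4.98437579]
wrist tray [ 0.6167 -0.0687] 101.73 0.013
go [192.8, -302.4, 9.7] [-0.0, 0.7, 23.7]
```

View pics/w8.png

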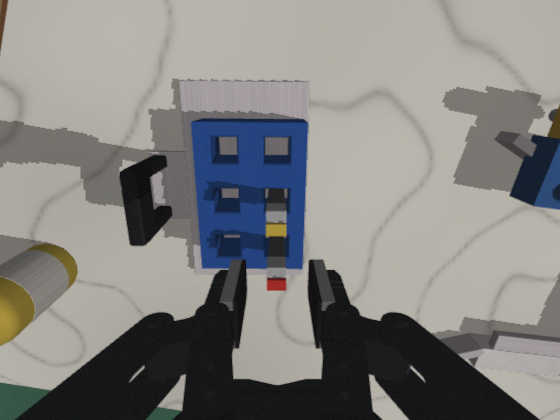

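Red and yellow both stand upright in their pockets at (265,277) and (205,277), and the tray has not moved.

Request:
move_arm(
  plan=[
    [[191,-301,0],[0,0,23.7],0.36],
    [[191,-301,0],[0,0,23.7],0.36],
    [[191,-301,0],[0,0,23.7],0.36],
    [[191,-301,0],[0,0,23.7],0.36],
    [[191,-301,0],[0,0,23.7],0.36],
    [[191,-301,0],[0,0,23.7],0.36],
    [[191,-301,0],[0,0,23.7],0.36],
    [[191,-301,0],[0,0,23.7],0.36],
    [[191,-301,0],[0,0,23.7],0.36],
  ],
)

```text
time: 20.08
tcp_pos: [0.488, -0.3716, 0.3558]
ee_rot: [180.0, 0.0, 168.6]
contact_force: [-0.1, 0.5, -0.5]
finger_gap: 0.0307
finger_force: 0.0
```

```bash
python3 tool.py org
```

```text
[ 0.48796282 -0.37168048  0.35580931] [1.79965848e+02 1.94067926e-02 1.68577817e+02]
go [0.2, -3.1, 122.8] [0.0, 0.0, 0.2]
top tray [ 0.6169 -0.0686] 101.79 0.041
```

Request:
move_arm(
  plan=[
    [[0,-4,30],[0,0,0.2],0.36],
    [[0,-4,60],[0,0,0.2],0.36],
    [[0,-4,95],[0,0,0.2],0.36],
    [[0,-4,123],[0,0,0.2],0.36],
    [[0,-4,123],[0,0,0.2],0.36],
    [[0,-4,123],[0,0,0.2],0],
    [[0,-4,123],[0,0,0.2],0],
    [[0,-4,123],[0,0,0.2],0],
    [[0,-4,60],[0,0,0.2],0],
    [[0,-4,2],[0,0,0.2],0],
  ],
)

```text
time: 21.42
tcp_pos: [0.4861, -0.3771, 0.3554]
ee_rot: [180.0, -0.0, 168.2]
contact_force: [1.3, -1.2, -1.4]
finger_gap: 0.013
finger_force: 58.6
```

Request:
move_arm(
  plan=[
    [[-13,336,0],[0,0,-23.6],0],
    [[-13,336,0],[0,0,-23.6],0],
    [[-13,336,0],[0,0,-23.6],0],
    [[-13,336,0],[0,0,-23.6],0],
    [[-13,336,0],[0,0,-23.6],0],
    [[-13,336,0],[0,0,-23.6],0],
    [[-13,336,0],[0,0,-23.6],0],
    [[-13,336,0],[0,0,-23.6],0],
    [[-13,336,0],[0,0,-23.6],0],
    [[-13,336,0],[0,0,-23.6],0],
  ],
)

```text
time: 22.68
tcp_pos: [0.5674, -0.0522, 0.3537]
ee_rot: [-180.0, -0.0, -168.3]
contact_force: [0.5, 0.5, -0.3]
finger_gap: 0.0135
finger_force: 58.7
```

```bash
python3 pock.py 5
```

```text
[ 0.56741402 -0.0519105   0.35370961] [-1.79985339e+02 -5.10748949e-03 -1.68269030e+02] 0.0133881787400503
wrist tray [ 0.6169 -0.0686] 102.3 0.154
top tray [ 0.63  -0.046] 94.13 1.506
go [-0.7, 2.9, 115.7] [-0.0, -0.0, -0.2]
```

Request:
move_arm(
  plan=[
    [[-0.7,2.9,20],[0,0,-0.2],0],
    [[-0.7,2.9,60],[0,0,-0.2],0],
    [[-0.7,2.9,90],[0,0,-0.2],0],
    [[-0.7,2.9,115],[0,0,-0.2],0],
    [[-0.7,2.9,115],[0,0,-0.2],0],
    [[-0.7,2.9,115],[0,0,-0.2],0.36],
    [[-0.7,2.9,115],[0,0,-0.2],0.36],
    [[-0.7,2.9,115],[0,0,-0.2],0.36],
    [[-0.7,2.9,60],[0,0,-0.2],0.36],
    [[-0.7,2.9,-2],[0,0,-0.2],0.36],
  ],
)

```text
time: 24.02
tcp_pos: [0.5673, -0.0479, 0.3564]
ee_rot: [180.0, -0.1, -168.0]
contact_force: [0.8, -0.0, -0.1]
finger_gap: 0.0308
finger_force: 0.0
```

Request:
move_arm(
  plan=[
    [[106,-320,0],[0,0,23.7],0.36],
    [[106,-320,0],[0,0,23.7],0.36],
    [[106,-320,0],[0,0,23.7],0.36],
    [[106,-320,0],[0,0,23.7],0.36],
    [[106,-320,0],[0,0,23.7],0.36],
    [[106,-320,0],[0,0,23.7],0.36],
    [[106,-320,0],[0,0,23.7],0.36],
    [[106,-320,0],[0,0,23.7],0.36],
    [[106,-320,0],[0,0,23.7],0.36],
  ],
)

```text
time: 25.15
tcp_pos: [0.5316, -0.3808, 0.3559]
ee_rot: [179.9, 0.0, 168.5]
contact_force: [0.3, 0.3, 0.0]
finger_gap: 0.0307
finger_force: 0.0
```

```bash
python3 tool.py grn
```

```text
[ 0.53146506 -0.3811002   0.35597794] [1.79964090e+02 2.13538355e-02 1.68486225e+02]
go [-0.3, -2.7, 123.0] [0.0, 0.0, 0.1]
top tray [ 0.621  -0.0685] 100.87 0.041
```

View pics/w_grn.png

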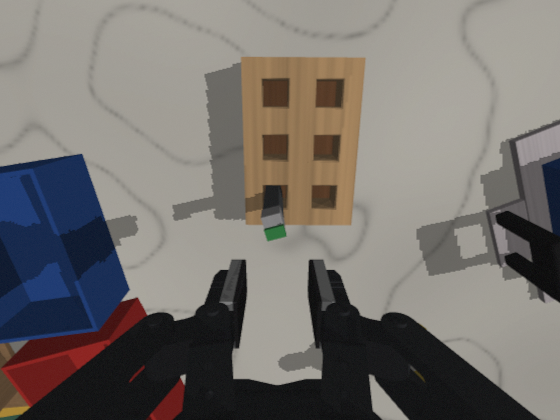

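Green stands alone at (213,272), with its shaft towards the pocket at (195,275) and the other stand pockets empty.

Request:
move_arm(
  plan=[
    [[0,-3,30],[0,0,0.1],0.36],
    [[0,-3,60],[0,0,0.1],0.36],
    [[0,-3,95],[0,0,0.1],0.36],
    [[0,-3,123],[0,0,0.1],0.36],
    [[0,-3,123],[0,0,0.1],0.36],
    [[0,-3,123],[0,0,0.1],0],
    [[0,-3,123],[0,0,0.1],0],
    [[0,-3,123],[0,0,0.1],0],
    [[0,-3,60],[0,0,0.1],0],
    [[0,-3,2],[0,0,0.1],0],
  ],
)

```text
time: 26.5
tcp_pos: [0.5299, -0.3858, 0.3553]
ee_rot: [180.0, -0.0, 168.2]
contact_force: [1.5, -0.3, -1.0]
finger_gap: 0.0133
finger_force: 58.6
```

Request:
move_arm(
  plan=[
    [[-26,313,0],[0,0,-23.6],0],
    [[-26,313,0],[0,0,-23.6],0],
    [[-26,313,0],[0,0,-23.6],0],
    [[-26,313,0],[0,0,-23.6],0],
    [[-26,313,0],[0,0,-23.6],0],
    [[-26,313,0],[0,0,-23.6],0],
    [[-26,313,0],[0,0,-23.6],0],
    [[-26,313,0],[0,0,-23.6],0],
    [[-26,313,0],[0,0,-23.6],0],
    [[-26,313,0],[0,0,-23.6],0],
  ],
)

```text
time: 27.75
tcp_pos: [0.6192, -0.0857, 0.3537]
ee_rot: [-180.0, -0.0, -168.3]
contact_force: [0.3, 0.5, -1.2]
finger_gap: 0.0131
finger_force: 58.7
```

```bash
python3 pock.py 1
```

```text
[ 0.6192185  -0.08551589  0.3537166 ] [-1.79994657e+02 -3.14839956e-03 -1.68240264e+02] 0.012810534899384747
wrist tray [ 0.6194 -0.0691] 101.68 0.04
top tray [ 0.63  -0.046] 94.13 1.506
go [-0.8, 2.4, 115.7] [-0.0, -0.0, -0.2]
```

View pics/w_p1.png

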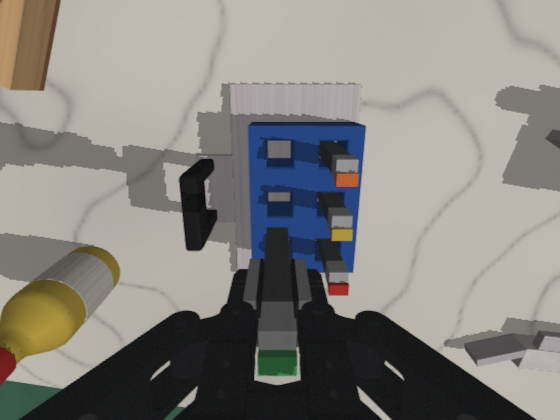

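```bash
python3 - <<'E'
from q import *
im=shot("wrist");
for x in(.6166,.6194):
    tv=np.array([x,-.0686,np.radians(101.8)])
    print(proj(im,place(tv,[(-.04,.067,.055),(.055,.067,.055),(*PK[2],.055),(*PK[1],.055),(-.06,.1,.01),(.06,.1,.01)])).round(1).tolist())
c=im["color"][75:225,220:370];m=mask(im,(100,120,30),(125,255,255))
print([np.where(m[:,cc])[0][:1].tolist() for cc in(255,280,300,330,360)])
g=cv2.cvtColor(im["color"],cv2.COLOR_RGB2GRAY).astype(int);print(g[76:92,290].tolist())
E
```

```text
[[122.6, 248.4], [122.7, 366.7], [151.3, 280.1], [202.0, 279.9], [81.0, 229.3], [81.0, 362.5]]
[[126.1, 247.8], [126.2, 365.6], [154.7, 279.3], [204.9, 279.2], [84.2, 228.9], [84.2, 361.6]]
[[122], [122], [122], [122], [125]]
[183, 184, 183, 184, 183, 178, 152, 130, 156, 167, 168, 167, 169, 168, 167, 167]
```

The block's far edge at row 122 matches the earlier tray pose, so the tray has not moved. Green hangs over pocket 1.

Request:
move_arm(
  plan=[
    [[-1,2.4,20],[0,0,-0.2],0],
    [[-1,2.4,60],[0,0,-0.2],0],
    [[-1,2.4,90],[0,0,-0.2],0],
    [[-1,2.4,115],[0,0,-0.2],0],
    [[-1,2.4,115],[0,0,-0.2],0],
    [[-1,2.4,115],[0,0,-0.2],0.36],
    [[-1,2.4,115],[0,0,-0.2],0.36],
    [[-1,2.4,115],[0,0,-0.2],0.36],
    [[-1,2.4,60],[0,0,-0.2],0.36],
    [[-1,2.4,-2],[0,0,-0.2],0.36],
  ],
)

```text
time: 29.15
tcp_pos: [0.6195, -0.0822, 0.3563]
ee_rot: [180.0, -0.1, -168.0]
contact_force: [1.7, 0.7, -0.7]
finger_gap: 0.0307
finger_force: 0.0
```

```bash
python3 - <<'E'
from q import *
s=bot.observe();print(s["tcp_pos"],s["ee_rot"])
tv=np.array([.617,-.0686,np.radians(101.8)])
a=place(tv,[(-.085,0,0)])[0];print(a);go(a[0]+.02,a[1]-.02,.16,192); go(a[0],a[1],.068,191.8)
E
```

```text
[ 0.6195442  -0.08223208  0.35629385] [ 1.79950816e+02 -1.25460643e-01 -1.67966436e+02]
[ 0.63438216 -0.15180373  0.        ]
go [-15.5, -94.9, 41.2] [0.0, -0.1, 0.0]
go [-0.3, -71.3, 133.2] [0.0, -0.1, 0.2]
```

Request:
move_arm(
  plan=[
    [[-40,-72,0],[0,0,0],0.6],
    [[-40,-72,0],[0,0,0],0.6],
    [[-40,-72,0],[0,0,0],0.6],
    [[-40,-72,0],[0,0,0],0.6],
    [[-40,-72,0],[0,0,0],0.6],
  ],
)

```text
time: 29.78
tcp_pos: [0.6736, -0.143, 0.3559]
ee_rot: [180.0, -0.0, -167.9]
contact_force: [0.9, 0.4, 0.0]
finger_gap: 0.0513
finger_force: 0.0
```

```bash
python3 - <<'E'
from q import *
im=shot("wrist","w9");s=bot.observe();print(s["tcp_pos"],s["ee_rot"])
tv=np.array([.617,-.0686,np.radians(101.8)]);v,e=tray(im,tv);print(v,np.degrees(v[2]),e)
for u in(tv,v): print(proj(im,place(u,[(-.092,-.032,.083),(-.092,.032,.083),(-.078,.032,.083),(-.078,-.032,.083),(-.06,.1,.01),(.06,.1,.01),(-.06,-.1,.01)])).round().tolist())
a=place(tv,[(-.085,0,0)])[0];go(a[0],a[1],.068,191.8)
E
```

```text
[ 0.67366785 -0.14312684  0.35593396] [ 1.79976694e+02  7.14978811e-05 -1.67884839e+02]
[ 0.61914338 -0.06897867  1.78220428] 102.11278367364729 0.02262355600448786
[[201.0, 267.0], [117.0, 267.0], [117.0, 286.0], [201.0, 285.0], [30.0, 306.0], [31.0, 444.0], [241.0, 299.0]]
[[204.0, 266.0], [120.0, 266.0], [120.0, 285.0], [204.0, 284.0], [34.0, 304.0], [34.0, 442.0], [243.0, 299.0]]
go [40.2, -0.3, 132.9] [0.0, 0.0, 0.3]
```

View pics/w9.png

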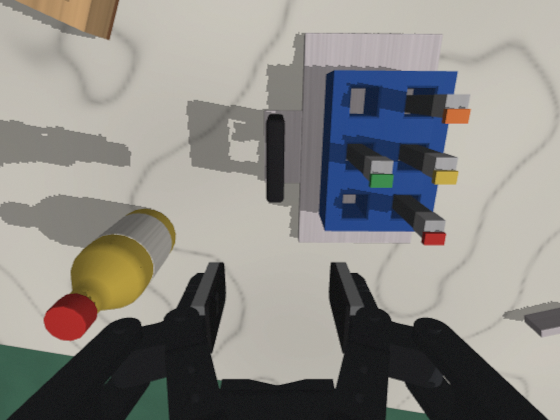

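All four tools stand in the tray: orange, yellow and red in the front row, green in the rear row. The handle is at cols 267–285, rows 115–202, matching the tray pose.

Request:
move_arm(
  plan=[
    [[39.5,-0.3,0],[0,0,0.2],0.4],
    [[39.5,-0.3,60],[0,0,0.2],0.4],
    [[39.5,-0.3,100],[0,0,0.2],0.4],
    [[39.5,-0.3,131],[0,0,0.2],0.4],
    [[39.5,-0.3,131],[0,0,0.2],0.4],
    [[39.5,-0.3,131],[0,0,0.2],0],
    [[39.5,-0.3,131],[0,0,0.2],0],
    [[39.5,-0.3,131],[0,0,0.2],0],
  ],
)

```text
time: 30.82
tcp_pos: [0.636, -0.1526, 0.2265]
ee_rot: [-179.9, 0.2, -168.2]
contact_force: [0.2, 1.2, 6.4]
finger_gap: 0.0132
finger_force: 59.7
```

```bash
python3 - <<'E'
from q import *
s=bot.observe();p=np.array(s["tcp_pos"]);print(p,s["ee_rot"],s["contact_force"],s["finger_gap"])
im=shot("wrist");T=np.array(im["tool_from_camera"]);R=Ro.from_euler("xyz",[179.929,.1189,-174.9516],degrees=True)
b=dict(im);b["Rc"]=R.as_matrix()@T[:3,:3];b["c"]=np.array([.561166,.215426,.326335])+R.apply(T[:3,3])
B=np.array([.6346,.2844,BY])
P=[(x,y,z) for x in(-.03,.03) for y,z in((.1025,.017),(.0825,.027),(-.0825,.027),(-.1025,.027),(.0825,.017))]+[(.0605,y,.03) for y in(-.05,.05)]
print([(tuple(np.multiply(q,1000).astype(int)),r.round(1).tolist()) for q,r in zip(P,proj(b,place(B,P)))])
g=cv2.cvtColor(cv2.imread("pics/w2.png"),cv2.COLOR_BGR2GRAY).astype(int)
for c in(330,350,370):
    col=g[:,c];d=np.abs(np.diff(col));print(c,[(r,col[r-1],col[r+2]) for r in range(130,370) if d[r]>14])
E
```

```text
[ 0.63600064 -0.15259734  0.22648145] [-1.79948802e+02  1.59314323e-01 -1.68160749e+02] [0.17219912 1.21659691 6.43416535] 0.013161542878394477
[((np.int64(-30), np.int64(102), np.int64(17)), [171.4, 313.6]), ((np.int64(-30), np.int64(82), np.int64(27)), [196.5, 313.9]), ((np.int64(-30), np.int64(-82), np.int64(27)), [348.8, 307.7]), ((np.int64(-30), np.int64(-102), np.int64(27)), [363.9, 307.1]), ((np.int64(-30), np.int64(82), np.int64(17)), [193.2, 312.7]), ((np.int64(30), np.int64(102), np.int64(17)), [171.5, 382.0]), ((np.int64(30), np.int64(82), np.int64(27)), [196.6, 383.0]), ((np.int64(30), np.int64(-82), np.int64(27)), [348.8, 365.6]), ((np.int64(30), np.int64(-102), np.int64(27)), [364.0, 363.9]), ((np.int64(30), np.int64(82), np.int64(17)), [193.3, 379.5]), ((np.int64(60), np.int64(-50), np.int64(30)), [324.9, 400.0]), ((np.int64(60), np.int64(50), np.int64(30)), [232.4, 414.2])]
330 [(136, np.int64(149), np.int64(81)), (137, np.int64(143), np.int64(72)), (141, np.int64(71), np.int64(146)), (142, np.int64(80), np.int64(150)), (174, np.int64(150), np.int64(133)), (175, np.in
[... 495 characters left out ...]
(128)), (269, np.int64(127), np.int64(102)), (343, np.int64(100), np.int64(61)), (349, np.int64(65), np.int64(128)), (350, np.int64(74), np.int64(127)), (365, np.int64(124), np.int64(142))]
370 [(137, np.int64(147), np.int64(71)), (138, np.int64(137), np.int64(72)), (141, np.int64(72), np.int64(146)), (142, np.int64(69), np.int64(150)), (174, np.int64(146), np.int64(116)), (176, np.int64(129), np.int64(135)), (197, np.int64(137), np.int64(101)), (314, np.int64(17), np.int64(50)), (316, np.int64(40), np.int64(85)), (318, np.int64(71), np.int64(100)), (343, np.int64(100), np.int64(61)), (349, np.int64(65), np.int64(128)), (350, np.int64(69), np.int64(129)), (365, np.int64(128), np.int64(144))]
```

```bash
cat >> q.py <<'E'
BV=np.array([.6354,.2843,BY])
E
python3 - <<'E'
from q import *
p,R=pose();z=p[2]-.155
a=place(BV,[(-.27,-.0005,0)])[0];A=go(a[0],a[1],z,185)
b=place(BV,[(-.085,-.0005,0)])[0];go(b[0],b[1],z,185,A)
E
```

```text
go [-57.4, 159.6, 0.0] [-0.0, 0.2, 6.8]
go [0.0, 185.0, 0.0] [0.0, 0.0, 0.0]
```

Request:
move_arm(
  plan=[
    [[-10,20,0],[0,0,1],0],
    [[-20,45,0],[0,0,2.4],0],
    [[-30,70,0],[0,0,3.8],0],
    [[-40,95,0],[0,0,5.2],0],
    [[-49,125,0],[0,0,6.2],0],
    [[-57,150,0],[0,0,6.8],0],
    [[-57.4,159.6,0],[0,0,6.8],0],
    [[-57.4,159.6,0],[0,0,6.8],0],
    [[-57.4,159.6,0],[0,0,6.8],0],
  ],
)

```text
time: 32.0
tcp_pos: [0.6597, 0.016, 0.2265]
ee_rot: [180.0, 0.2, -174.9]
contact_force: [0.7, 2.4, 5.3]
finger_gap: 0.0131
finger_force: 59.8
```

```bash
python3 - <<'E'
from q import *
im=shot("wrist");s=bot.observe();p=np.array(s["tcp_pos"]);print(p,s["ee_rot"],s["contact_force"],s["finger_gap"])
b=place(BV,[(-.085,-.0005,0)])[0];go(b[0],b[1],p[2]-.155,185)
v0=place(BV,[(-.185,0,0)])[0];v,e=tray(shot("top"),(v0[0],v0[1],BY));print("top",v,np.degrees(v[2]),e)
d=v[:2]-BV[:2];c,sn=np.cos(BY),np.sin(BY);print("bay frame",c*d[0]+sn*d[1],-sn*d[0]+c*d[1])
# lateral: plate outer edges in wrist image at z=.01 , x of tray -.05
m=mask(im,(100,120,30),(125,255,255));q=np.argwhere(m);print(q.min(0),q.max(0))
for u in((v0[0],v0[1],BY),): print(proj(im,place(u,BLOCK)).round().tolist())
E
```

```text
[0.65970148 0.01592399 0.22646345] [ 179.96202257    0.21842895 -174.94663899] [0.66687109 2.50483533 5.39847114] 0.01307593389313221
go [0.1, 184.5, 0.1] [0.0, 0.2, 0.1]
top [0.67854046 0.08114355 1.84906732] 105.94375356848691 1.502394231310912
bay frame -0.20614331439735112 -0.02527005043603968
[133 344] [380 559]
[[326.0, 341.0], [380.0, 356.0], [130.0, 357.0], [140.0, 381.0], [327.0, 477.0], [380.0, 523.0], [130.0, 526.0], [141.0, 602.0]]
```

Request:
move_arm(
  plan=[
    [[1,20,0],[0,0,0],0],
    [[1,40,0],[0,0,0],0],
    [[1,60,0],[0,0,0],0],
    [[1,75,0],[0,0,0],0],
    [[1,90,0],[0,0,0],0],
    [[1,100,0],[0,0,0],0],
    [[1,110,0],[0,0,0],0],
    [[1,110,0],[0,0,0],0],
  ],
)

```text
time: 33.1
tcp_pos: [0.649, 0.124, 0.2264]
ee_rot: [-179.9, 0.2, -175.0]
contact_force: [1.0, -2.1, 6.7]
finger_gap: 0.0132
finger_force: 60.0
```

Request:
move_arm(
  plan=[
    [[0,15,0],[0,0,0],0],
    [[0,30,0],[0,0,0],0],
    [[0,45,0],[0,0,0],0],
    [[0,57,0],[0,0,0],0],
    [[0,65,0],[0,0,0],0],
    [[0,70,0],[0,0,0],0],
    [[0,73,0],[0,0,0],0],
    [[0,75,0],[0,0,0],0],
    [[0,76,0],[0,0,0],0],
    [[0,76,0],[0,0,0],0],
  ],
)

```text
time: 34.35
tcp_pos: [0.6428, 0.1976, 0.2265]
ee_rot: [-179.8, 0.2, -175.1]
contact_force: [0.4, -7.0, 8.3]
finger_gap: 0.0131
finger_force: 60.2
```

Request:
move_arm(
  plan=[
    [[0,1,0],[0,0,0],0],
    [[0,2,0],[0,0,0],0],
    [[0,3,0],[0,0,0],0],
    [[0,3,0],[0,0,0],0],
    [[0,3,0],[0,0,0],0],
  ],
)

```text
time: 34.98
tcp_pos: [0.6426, 0.1991, 0.2265]
ee_rot: [-179.7, 0.1, -175.2]
contact_force: [0.5, -10.3, 8.5]
finger_gap: 0.013
finger_force: 60.3
```

```bash
python3 - <<'E'
from q import *
im=shot("wrist","w10");s=bot.observe();p=np.array(s["tcp_pos"]);print(p,s["ee_rot"],s["contact_force"])
d=p[:2]-BV[:2];c,sn=np.cos(BY),np.sin(BY);print("tcp in bay",c*d[0]+sn*d[1],-sn*d[0]+c*d[1])
E
```

```text
[0.64261817 0.19904653 0.22648544] [-1.79692611e+02  1.29112821e-01 -1.75201781e+02] [ -0.81301214 -10.92388249   9.00483901]
tcp in bay -0.08555816016307248 0.0002396219746596158
```

Request:
move_arm(
  plan=[
    [[0,2,0],[0,0,0],0],
    [[0,4,0],[0,0,0],0],
    [[0,6,0],[0,0,0],0],
    [[0,6,0],[0,0,0],0],
    [[0,6,0],[0,0,0],0],
  ],
)

```text
time: 35.65
tcp_pos: [0.6421, 0.2007, 0.2265]
ee_rot: [-179.3, -0.0, -175.4]
contact_force: [-3.5, -22.3, 14.9]
finger_gap: 0.013
finger_force: 61.2
```

```bash
python3 - <<'E'
from q import *
im=shot("wrist","w11");s=bot.observe();p=np.array(s["tcp_pos"]);print(p,s["ee_rot"],s["contact_force"])
d=p[:2]-BV[:2];c,sn=np.cos(BY),np.sin(BY);print("tcp in bay",c*d[0]+sn*d[1],-sn*d[0]+c*d[1])
E
```

```text
[0.64208192 0.20069266 0.22650288] [-1.79343761e+02 -2.18053655e-02 -1.75427396e+02] [ -3.71047329 -22.71307308  15.28473492]
tcp in bay -0.08387156138967715 0.0006303656349334738
```

Request:
move_arm(
  plan=[
    [[0,0,0],[0,0,0],0.4],
    [[0,-3,0],[0,0,0],0.4],
    [[0,-6,0],[0,0,0],0.4],
    [[0,-6,0],[0,0,0],0.4],
    [[0,-6,-50],[0,0,0],0.4],
    [[0,-6,-110],[0,0,0],0.4],
    [[60,-15,-150],[0,0,0],0.4],
    [[60,-15,-150],[0,0,0],0.4],
    [[60,-15,-150],[0,0,0],0.4],
    [[60,-15,-150],[0,0,0],0.4],
  ],
)

```text
time: 36.95
tcp_pos: [0.5829, 0.1892, 0.3734]
ee_rot: [-180.0, -0.1, -175.0]
contact_force: [-0.3, -0.1, 0.3]
finger_gap: 0.0342
finger_force: 0.0
```

```bash
python3 - <<'E'
from q import *
im=shot("wrist","w12");s=bot.observe();p=np.array(s["tcp_pos"]);print(p,s["ee_rot"],s["contact_force"])
bl=blobs(im,(100,120,30),(125,255,255));print([(b[1][4],b[2].round()) for b in bl])
m=max(bl,key=lambda b:b[1][4])[0]
v,e=fit(im,BLOCK,m,BV);print(v,np.degrees(v[2]),e)
d=v[:2]-BV[:2];c,sn=np.cos(BY),np.sin(BY);print("tray in bay mm",1e3*(c*d[0]+sn*d[1]),1e3*(-sn*d[0]+c*d[1]))
print("bore, pin pred",proj(im,[[.5501,.208,.05],[.4876,.2022,.075]]).round())
for b in blobs(im,(0,140,60),(8,255,255)): print("red",b[1][4],b[2].round(1),atz(im,b[2],.083).round(4))
# trailing and leading plate edge, stop face along tray centre-line bands
g=cv2.cvtColor(im["color"],cv2.COLOR_RGB2GRAY).astype(int)
for y in(.075,-.078):
    xs=np.arange(-.075,.08,.0005)
    for z in(.01,):
        q=proj(im,place(BV,np.c_[xs,np.full_like(xs,y),np.full_like(xs,z)])).round().astype(int)
        ok=(q[:,0]>=0)&(q[:,0]<420)&(q[:,1]>=0)&(q[:,1]<560);w=g[q[ok,0],q[ok,1]];x=xs[ok]
        print(y,[(round(x[i]*1e3,1),w[i-2],w[i+3]) for i in range(3,len(w)-4) if abs(w[i+1]-w[i-1])>12])
E
```

```text
[0.5829884  0.18923004 0.37315707] [-1.79975490e+02 -1.01711884e-01 -1.74976412e+02] [-0.02220173 -0.1252738  -0.96167871]
[(np.int32(2932), array([143., 301.])), (np.int32(8557), array([229., 371.]))]
[0.63590349 0.28335108 1.64671557] 94.34985196817318 0.10261133329662683
tray in bay mm -0.9891878340770458 -0.4188714194808127
bore, pin pred [[161. 301.]
 [ 86. 305.]]
red 737 [ 83.8 305.7] [0.486  0.2018 0.083 ]
red 355 [210.4 440.5] [0.5759 0.3279 0.083 ]
red 200 [261.2 431.3] [0.6243 0.3319 0.083 ]
red 68 [298.9 423.9] [0.6639 0.3347 0.083 ]
0.075 [(np.float64(-44.5), np.int64(71), np.int64(140)), (np.float64(-44.0), np.int64(70), np.int64(140)), (np.float64(-43.5), np.int64(70), np.int64(160)), (np.float64(-43.0), np.int64(90), np.int64(160)), (np.float64(-42.5), np.int64(90), np.int64(163)), (np.float64(-42.0), np.int64(140), np.int64(163)), (np.float64(26.5), np.int64(167), np.int64(108)), (np.float64(27.0), np.int64(170), np.int64(108)), (np.float64(27.5), np.int64(170), np.int64(107)), (np.float64(28.0), np.int64(138), np.int64(107)), (np.float64(59.0), np.int64(110), np.int6
[... 981 characters left out ...]
nt64(42), np.int64(88)), (np.float64(11.0), np.int64(60), np.int64(97)), (np.float64(31.0), np.int64(98), np.int64(44)), (np.float64(31.5), np.int64(99), np.int64(44)), (np.float64(32.0), np.int64(99), np.int64(44)), (np.float64(32.5), np.int64(77), np.int64(37)), (np.float64(63.5), np.int64(37), np.int64(67)), (np.float64(64.0), np.int64(37), np.int64(67)), (np.float64(64.5), np.int64(37), np.int64(67)), (np.float64(65.0), np.int64(54), np.int64(67)), (np.float64(71.5), np.int64(67), np.int64(87)), (np.float64(72.0), np.int64(67), np.int64(97)), (np.float64(75.5), np.int64(97), np.int64(129)), (np.float64(76.0), np.int64(97), np.int64(129)), (np.float64(77.5), np.int64(117), np.int64(114))]
```

```bash
python3 - <<'E'
from q import *
im=shot("wrist");c,sn=np.cos(BY),np.sin(BY)
bay=lambda P:(1e3*(c*(P[0]-BV[0])+sn*(P[1]-BV[1])),1e3*(-sn*(P[0]-BV[0])+c*(P[1]-BV[1])))
g=cv2.cvtColor(im["color"],cv2.COLOR_RGB2GRAY);blk=min(blobs(im,(100,120,30),(125,255,255)),key=lambda b:b[1][4])[0]
r0,c0=161,301;sub=g[r0-15:r0+16,c0-15:c0+16];print("block med",np.median(g[blk]),"bore min",sub.min())
m=(sub<(int(np.median(g[blk]))+int(sub.min()))/2).astype(np.uint8);n,l,st,ce=cv2.connectedComponentsWithStats(m)
for i in range(1,n):
    if st[i][4]>20: rc=(ce[i][1]+r0-15,ce[i][0]+c0-15);print("bore",st[i],np.round(rc,1),np.round(bay(atz(im,rc,.05)),1))
# block left/right edges on z=.05
for r in(130,140,150):
    w=np.where(blk[r])[0];print("blk",r,np.round(bay(atz(im,(r,w.min()-.5),.05)),1),np.round(bay(atz(im,(r,w.max()+.5),.05)),1))
for y in np.arange(-.09,.07,.01):
    xs=np.arange(-.075,-.045,.00025);q=proj(im,place(BV,np.c_[xs,np.full_like(xs,y),np.full_like(xs,.01)])).astype(np.float32)
    w=cv2.remap(g,q[:,1].reshape(1,-1).copy(),q[:,0].reshape(1,-1).copy(),1)[0].astype(float)
    d=np.convolve(w,np.r_[np.ones(4),-np.ones(4)]/4,"same");i=np.argsort(-abs(d[6:-6]))[:1]+6;print(round(y,3),(xs[i]*1e3).round(1),d[i].round())
E
```

```text
block med 70.0 bore min 30
bore [  6   8  18  16 119] [163.9 302.5] [-67.3  88.9]
blk 130 [-90.3 119. ] [-48.7 119.1]
blk 140 [-90.2 110.3] [-49.2 110.4]
blk 150 [-90.2 101.4] [-48.8 101.5]
-0.09 [-47.7] [-28.]
-0.08 [-49.2] [-66.]
-0.07 [-49.5] [-54.]
-0.06 [-49.7] [-40.]
-0.05 [-50.2] [-38.]
-0.04 [-50.5] [-32.]
-0.03 [-49.7] [-17.]
-0.02 [-62.5] [-7.]
-0.01 [-62.7] [-6.]
-0.0 [-62.] [-6.]
0.01 [-62.2] [-6.]
0.02 [-62.5] [-6.]
0.03 [-61.5] [-5.]
0.04 [-62.] [-20.]
0.05 [-62.] [-17.]
0.06 [-61.5] [-12.]
```

```bash
python3 - <<'E'
from q import *
a=place(BV,[(-.120,-.015,0)])[0];go(a[0],a[1],.2,185);go(a[0],a[1],.066,185)
E
```

```text
go [-75.5, -29.9, 18.0] [-0.0, -0.1, 0.0]
go [-75.8, -29.8, 152.0] [-0.0, -0.1, 0.0]
```

Request:
move_arm(
  plan=[
    [[-75.5,-30,10],[0,0,0],0],
    [[-75.5,-30,18],[0,0,0],0],
    [[-75.5,-30,18],[0,0,0],0],
    [[-75.5,-30,70],[0,0,0],0],
    [[-75.5,-30,120],[0,0,0],0],
    [[-75.5,-30,152],[0,0,0],0],
    [[-75.5,-30,152],[0,0,0],0],
    [[-75.5,-24,152],[0,0,0],0],
    [[-75.5,-20,152],[0,0,0],0],
    [[-75.5,-20,152],[0,0,0],0],
  ],
)

```text
time: 38.3
tcp_pos: [0.6594, 0.1768, 0.2242]
ee_rot: [179.9, 0.1, -174.9]
contact_force: [0.8, -0.1, -0.4]
finger_gap: -0.0001
finger_force: 0.0
```

Request:
move_arm(
  plan=[
    [[0,2,0],[0,0,0],0],
    [[0,4,0],[0,0,0],0],
    [[0,6,0],[0,0,0],0],
    [[0,7,0],[0,0,0],0],
    [[0,8,0],[0,0,0],0],
    [[0,8,0],[0,0,0],0],
  ],
)

```text
time: 39.05
tcp_pos: [0.6591, 0.1799, 0.223]
ee_rot: [-179.7, -0.0, -175.2]
contact_force: [-1.9, -9.0, 5.8]
finger_gap: 0.0005
finger_force: 5.0
```

Request:
move_arm(
  plan=[
    [[0,3,0],[0,0,0],0],
    [[0,6,0],[0,0,0],0],
    [[0,9,0],[0,0,0],0],
    [[0,9,0],[0,0,0],0],
    [[0,9,0],[0,0,0],0],
  ],
)

```text
time: 39.67
tcp_pos: [0.6592, 0.1817, 0.2232]
ee_rot: [-179.1, -0.1, -175.5]
contact_force: [-2.6, -26.5, 11.4]
finger_gap: -0.0002
finger_force: 13.4
```

Request:
move_arm(
  plan=[
    [[0,-10,0],[0,0,0],0],
    [[0,-25,0],[0,0,0],0],
    [[0,-25,-60],[0,0,0],0],
    [[0,-25,-120],[0,0,0],0.6],
    [[75,13,-152],[0,0,0],0.6],
    [[75,13,-152],[0,0,0],0.6],
    [[75,13,-152],[0,0,0],0.6],
    [[75,13,-152],[0,0,0],0.6],
    [[75,13,-152],[0,0,0],0.6],
  ],
)

```text
time: 40.8
tcp_pos: [0.5827, 0.1984, 0.3738]
ee_rot: [-180.0, -0.1, -175.0]
contact_force: [0.2, 0.6, -0.4]
finger_gap: 0.0512
finger_force: 0.0
```

```bash
cat > edge.py <<'E'
from q import *
im=shot("wrist");im=shot("wrist","w13");print(bot.observe()["tcp_pos"]);g=cv2.cvtColor(im["color"],cv2.COLOR_RGB2GRAY)
def edges(x0,x1,ys,z):
    for y in ys:
        xs=np.arange(x0,x1,.00025);q=proj(im,place(BV,np.c_[xs,np.full_like(xs,y),np.full_like(xs,z)])).astype(np.float32)
        w=cv2.remap(g,q[:,1].reshape(1,-1).copy(),q[:,0].reshape(1,-1).copy(),1)[0].astype(float)
        d=np.convolve(w,np.r_[np.ones(4),-np.ones(4)]/4,"same");i=np.argmax(abs(d[6:-6]))+6;print(round(y,3),(xs[i]*1e3).round(1),d[i].round(),end=" | ")
    print()
ys=np.arange(-.06,.07,.01)
edges(-.068,-.056,ys,.01)      # trailing plate edge
edges(-.047,-.033,ys,.055)     # rear top edge of pocket block (-40)
edges(.048,.062,ys,.055)       # front top edge (+55)
blk=min(blobs(im,(100,120,30),(125,255,255),500),key=lambda b:b[2][0])[0]
c,sn=np.cos(BY),np.sin(BY);bx=lambda P:1e3*(c*(P[0]-BV[0])+sn*(P[1]-BV[1]))
print([(round(bx(atz(im,(r,np.where(blk[r])[0].min()-.5),.05)),1),round(bx(atz(im,(r,np.where(blk[r])[0].max()+.5),.05)),1)) for r in range(115,165,5) if blk[r].any()])
E
python3 edge.py
```

```text
[0.582591   0.19856849 0.37386419]
-0.06 -63.0 -15.0 | -0.05 -63.0 -18.0 | -0.04 -63.0 -11.0 | -0.03 -62.5 -5.0 | -0.02 -62.5 -6.0 | -0.01 -62.8 -6.0 | 0.0 -61.8 -4.0 | 0.01 -61.8 -5.0 | 0.02 -62.0 -6.0 | 0.03 -62.2 -6.0 | 0.04 -61.5 -9.0 | 0.05 -61.5 -17.0 | 0.06 -61.8 -13.0 | 
-0.06 -43.2 -18.0 | -0.05 -44.5 -66.0 | -0.04 -45.5 -32.0 | -0.03 -41.7 18.0 | -0.02 -41.2 18.0 | -0.01 -41.5 18.0 | 0.0 -45.5 -16.0 | 0.01 -45.5 -20.0 | 0.02 -45.5 -26.0 | 0.03 -45.5 -26.0 | 0.04 -45.5 -34.0 | 0.05 -45.5 -27.0 | 0.06 -45.5 -39.0 | 
-0.06 53.8 55.0 | -0.05 56.8 -31.0 | -0.04 49.5 5.0 | -0.03 51.8 2.0 | -0.02 52.3 1.0 | -0.01 57.3 -32.0 | 0.0 57.5 -38.0 | 0.01 49.5 27.0 | 0.02 50.8 -1.0 | 0.03 60.3 3.0 | 0.04 58.0 -33.0 | 0.05 57.8 -42.0 | 0.06 58.0 -42.0 | 
[(np.float64(-89.7), np.float64(-48.7)), (np.float64(-89.7), np.float64(-49.4)), (np.float64(-89.8), np.float64(-49.3)), (np.float64(-89.8), np.float64(-49.1)), (np.float64(-89.9), np.float64(-49.0)), (np.float64(-89.9), np.float64(-48.8)), (np.float64(-89.9), np.float64(-48.6)), (np.float64(-90.0), np.float64(-49.4)), (np.float64(-90.0), np.float64(-49.2)), (np.float64(-90.1), np.float64(-49.0))]
```

The trailing edge and the gate block show the same small skew in this view, so the tray is square to the bay. It measures within about 0.6 mm of home. Next is the pin.

```bash
python3 - <<'E'
from q import *
im=shot("wrist");print("pred",proj(im,[.4876,.2022,.075]).round(1))
for b in blobs(im,(0,140,60),(8,255,255)): print("red",b[1][4],b[2].round(1))
A=go(.4876,.2022,.0785,185.05);go(.5505,.2076,.0785,185.05,A)
E
```

```text
pred [[ 85.5 292.9]]
red 706 [ 82.7 293.2]
red 757 [239.7 426. ]
go [94.1, 11.8, 140.5] [-0.0, -0.1, -0.1]
go [-63.1, -0.2, -0.0] [0.0, 0.0, 0.0]
```

Request:
move_arm(
  plan=[
    [[94,12,0],[0,0,0],0.6],
    [[94,12,0],[0,0,0],0.6],
    [[94,12,40],[0,0,0],0.6],
    [[94,12,90],[0,0,0],0.6],
    [[94,12,140],[0,0,0],0.6],
    [[94,12,140],[0,0,0],0.6],
    [[94,12,140],[0,0,0],0],
    [[94,12,140],[0,0,0],0],
    [[94,12,140],[0,0,0],0],
    [[94,12,140],[0,0,0],0],
  ],
)

```text
time: 42.2
tcp_pos: [0.488, 0.2031, 0.2368]
ee_rot: [179.9, 0.2, -175.0]
contact_force: [-0.5, -0.2, 8.1]
finger_gap: 0.0204
finger_force: 58.7
```

Request:
move_arm(
  plan=[
    [[0,0,-30],[0,0,0],0],
    [[0,0,-61],[0,0,0],0],
    [[0,0,-61],[0,0,0],0],
    [[-30,0,-61],[0,0,0],0],
    [[-63,-0.2,-61],[0,0,0],0],
    [[-63,-0.2,-61],[0,0,0],0],
    [[-63,-0.2,-61],[0,0,0],0],
    [[-63,-0.2,-61],[0,0,0],0],
  ],
)

```text
time: 43.2
tcp_pos: [0.5491, 0.2082, 0.2955]
ee_rot: [-180.0, -0.1, -174.9]
contact_force: [-0.1, 0.1, -1.4]
finger_gap: 0.0206
finger_force: 58.7
```

```bash
python3 - <<'E'
from q import *
s=bot.observe();print(s["tcp_pos"],s["ee_rot"],s["contact_force"],s["finger_gap"]);go(.5505,.2076,.0785,185.05)
im=shot("wrist","w14");p=np.array(s["tcp_pos"])
print("red",[(b[1][4],b[2].round(1)) for b in blobs(im,(0,140,40),(8,255,255))],"bore proj",proj(im,[.5503,.2077,.05]).round(1),"shank end proj",proj(im,[p[0],p[1],p[2]-.1835-.042]).round(1))
g=cv2.cvtColor(im["color"],cv2.COLOR_RGB2HSV)[...,2]
for r in(190,196,202,208,214,220): print(r,g[r,255:305:2].tolist())
E
```

```text
[0.54912659 0.20820227 0.2954676 ] [-1.79988971e+02 -6.24897671e-02 -1.74941563e+02] [-0.11476369  0.13776509 -1.41621275] 0.020646212848225445
go [-1.4, -0.7, 62.0] [-0.0, -0.1, 0.0]
red [(np.int32(3410), array([293.7, 276.8])), (np.int32(751), array([289.6, 452. ]))] bore proj [[225.7 276.7]] shank end proj [[235.5 277.6]]
190 [117, 117, 117, 116, 115, 116, 116, 116, 117, 117, 117, 117, 118, 115, 118, 118, 118, 117, 118, 117, 119, 119, 117, 119, 118]
196 [117, 118, 117, 116, 117, 116, 117, 116, 116, 116, 117, 118, 117, 116, 117, 117, 116, 116, 116, 116, 117, 118, 118, 119, 118]
202 [118, 118, 118, 119, 118, 118, 119, 117, 117, 115, 117, 115, 116, 116, 115, 116, 118, 116, 116, 117, 117, 116, 116, 119, 120]
208 [115, 116, 115, 117, 117, 117, 116, 117, 117, 117, 117, 116, 117, 116, 116, 118, 117, 118, 118, 117, 116, 116, 116, 117, 118]
214 [79, 102, 116, 116, 116, 117, 118, 119, 115, 105, 100, 98, 101, 113, 118, 118, 119, 116, 117, 118, 118, 117, 117, 118, 118]
220 [77, 78, 78, 103, 116, 115, 59, 57, 57, 86, 104, 94, 70, 57, 55, 64, 97, 117, 117, 117, 116, 116, 118, 117, 119]
```

Request:
move_arm(
  plan=[
    [[-1.2,-0.7,0],[0,0,0],0],
    [[-1.2,-0.7,10],[0,0,0],0],
    [[-1.2,-0.7,20],[0,0,0],0],
    [[-1.2,-0.7,26],[0,0,0],0],
    [[-1.2,-0.7,32],[0,0,0],0],
    [[-1.2,-0.7,38],[0,0,0],0],
    [[-1.2,-0.7,38],[0,0,0],0],
  ],
)

```text
time: 44.12
tcp_pos: [0.5512, 0.2075, 0.2571]
ee_rot: [-180.0, -0.1, -175.0]
contact_force: [-1.0, 0.0, -2.1]
finger_gap: 0.0206
finger_force: 58.7
```

Request:
move_arm(
  plan=[
    [[0,0,8],[0,0,0],0],
    [[0,0,14],[0,0,0],0],
    [[0,0,18],[0,0,0],0],
    [[0,0,20],[0,0,0],0],
    [[0,0,21],[0,0,0],0],
    [[0,0,21],[0,0,0],0],
  ],
)

```text
time: 44.88
tcp_pos: [0.5513, 0.2076, 0.2369]
ee_rot: [180.0, 0.0, -175.0]
contact_force: [-1.2, 0.2, 0.2]
finger_gap: 0.0207
finger_force: 58.9
```

Seated height reached. Release, rise and check.

Request:
move_arm(
  plan=[
    [[0,0,0],[0,0,0],0.6],
    [[0,0,0],[0,0,0],0.6],
    [[0,0,0],[0,0,0],0.6],
    [[0,0,-60],[0,0,0],0.6],
    [[0,0,-120],[0,0,0],0.6],
    [[20,0,-150],[0,0,0],0.6],
    [[20,0,-150],[0,0,0],0.6],
    [[20,0,-150],[0,0,0],0.6],
    [[20,0,-150],[0,0,0],0.6],
  ],
)

```text
time: 46.0
tcp_pos: [0.5315, 0.2056, 0.3852]
ee_rot: [-180.0, -0.1, -175.0]
contact_force: [1.1, -0.4, -1.2]
finger_gap: 0.0512
finger_force: 0.0
```

```bash
python3 edge.py 2>&1 | head -2; python3 - <<'E'
from q import *
im=shot("wrist");sd=shot("side")
for b in blobs(im,(0,140,40),(8,255,255)): print("red",b[1][4],b[2].round(1))
for b in blobs(sd,(0,140,60),(8,255,255),30): print("side",b[1][4],b[2].round(1))
for d in(0,.01): print("wrist pin pred top/mid",proj(im,[[.5503,.2078,.096+d],[.5503,.2078,.075+d],[.5503,.2078,.054+d]]).round(1).tolist(),"side mid",proj(sd,[.5503,.2078,.075+d]).round(1))
m=blobs(im,(0,140,40),(8,255,255));b=min(m,key=lambda b:abs(b[2][1]-277));print("bbox",b[1]);
B=min(blobs(sd,(0,140,60),(8,255,255),30),key=lambda b:np.hypot(*(b[2]-proj(sd,[.5503,.2078,.075])[0])));print("tri",tri((im,b[2]),(sd,B[2])).round(4),B[1])
print([ (round(x["p"],2),np.round(x["location"])) for x in look_for(sd,"tool0")])
E
```

```text
[0.53156822 0.20571019 0.38541364]
-0.06 -62.8 -11.0 | -0.05 -62.8 -10.0 | -0.04 -62.8 -13.0 | -0.03 -62.8 -4.0 | -0.02 -63.0 -6.0 | -0.01 -63.2 2.0 | 0.0 -61.8 -4.0 | 0.01 -62.0 -4.0 | 0.02 -59.8 4.0 | 0.03 -62.0 -8.0 | 0.04 -62.0 -10.0 | 0.05 -58.8 6.0 | 0.06 -60.0 2.0 | 
red 660 [217.9 277.3]
red 734 [277.3 403.6]
side 678 [135.6 111.7]
side 109 [179.1 225.8]
side 139 [216.3 426.7]
side 2237 [357.2 540.3]
wrist pin pred top/mid [[225.8, 278.1], [217.2, 278.1], [209.7, 278.0]] side mid [[178.7 224.8]]
wrist pin pred top/mid [[230.3, 278.1], [221.1, 278.1], [213.2, 278.0]] side mid [[175.3 224.6]]
bbox [266 200  24  35 660]
tri [0.552  0.207  0.0736] [222 171   8  17 109]
[(0.71, array([161., 242.])), (0.68, array([160., 220.])), (0.64, array([147., 248.])), (0.53, array([151., 229.]))]
```

The pin triangulates to 74 mm mid-grip, where it should be when fully down, and all four tools show in the docked tray. Handing in.

```bash
python3 -c "
from workcell import bot
print(bot.job_done())"
```

```text
the job is handed in; nothing more can be done
None
```

The job is handed in: the pin was parked in the notch first, all four tools (red, yellow, orange, green) stand in their own tray pockets, the tray is against the back stop (home within about 1 mm by my image measurements), and the pin is back in its bore, collar down.

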